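Clamp brush blanks in the drilling jig

TASK

Stand the square key fully down in the clamp knob and swing the hold-down bar well clear of the jig's pockets with it, then lift all the brush blanks off the turntable and lay each flat, spots up, right down in a pocket of its own. With the key fully down in the knob again (or still), turn the bar back over the blanks as far as it goes, and put the key back fully down in its stand. Leave the spool, the can and the finished brush where they are.

Things in the scene. Friction and masses are not known exactly. Their poses are not given: they have to be found in the camera images.
- jig: Aluminium jig plate fixed to the bench, 90 (x) by 245 mm (y), 8 mm thick; origin on the bench, z up. Along its y: a row of four open pockets, each 62 (x) by 33 mm (y) inside, 40 mm pitch, floor 8 mm above the bench, walls of 7 mm round rod, their tops 8 mm above the floor. A dark captive knob with a hold-down bar turns on a pivot at (0, +110 mm), 75 mm beyond pocket1's centre.
- bar (a joint): Angle of knob and bar, rad. 0 (stop): closed, bar over the middle of all pockets, pointing to the jig's -y. Grows anticlockwise from above to 1.4 (stop): open, bar about along the jig's +x; clear for loading from 0.9. Steel, 18 wide, 8 mm thick, underside 39 mm above the bench (3 mm over seated blanks), reaching 210 mm from the pivot. Stays where left (friction 0.08 N m).
- socket (a point): Centre of the mouth of the square recess in the knob's top, on its turning axis, 58 mm above the bench. The knob is 46 mm over its four round lobes. The recess is 14 mm square, 28 mm deep, with a 2 mm chamfer; its sides are parallel to this point's x and y, which turn with the knob (at bar angle 0 they are the jig's x and y).
- seat (a point): On the knob's axis, 26 mm below the mouth of the recess, turning with the knob: here lies the key's origin when the key is fully seated, its collar flat on the knob's top.
- key: Turning key, 150 g or so, upright. Square steel tip 12 x 12 mm, 26 mm long; origin at the centre of its lower end, z up. Above it a collar 32 mm across (26 to 31 mm up), a 14 mm neck and a dark wooden grip 34 (x) by 14 mm (y), 45 to 87 mm up. Tip sides parallel to x and y: fits the recess in four yaws, 0.19 rad play either way. Starts in the stand; stands by itself there and in the recess.
- stand: Wooden key stand fixed to the bench, 50 x 50 mm, 45 mm tall, with a round hole of 20 mm diameter, 35 mm deep, in its top with a 3 mm chamfer. Origin centred under it, on the bench.
- stand_seat (a point): On the axis of the stand's hole, 26 mm below its top (19 mm above the bench): here lies the key's origin when the key is put away, collar flat on the stand. Any yaw.
- turntable: Turntable fixed to the bench; origin on the bench under its centre. Its round plywood platter, 270 mm across and without a rim, has its top 45 mm above the bench.
- platter (a joint): Angle of the platter, rad. It spins freely at the slightest push, carrying what lies on it.
- blank1: Beech brush blank, 56 mm (x) by 28 mm (y) by 28 mm tall, 35 g or so, rows of dark drilled spots on its upper face. Origin at the centre of its underside, z up. Starts flat on the platter, spots up. Not always present: three or four of them are there.
- blank2: Beech brush blank, 56 mm (x) by 28 mm (y) by 28 mm tall, 35 g or so, rows of dark drilled spots on its upper face. Origin at the centre of its underside, z up. Starts flat on the platter, spots up. Not always present: three or four of them are there.
- blank3: Beech brush blank, 56 mm (x) by 28 mm (y) by 28 mm tall, 35 g or so, rows of dark drilled spots on its upper face. Origin at the centre of its underside, z up. Starts flat on the platter, spots up. Not always present: three or four of them are there.
- blank4: Beech brush blank, 56 mm (x) by 28 mm (y) by 28 mm tall, 35 g or so, rows of dark drilled spots on its upper face. Origin at the centre of its underside, z up. Starts flat on the platter, spots up. Not always present: three or four of them are there.
- pocket1 (a point): Centre of the floor of pocket 1 of the jig (1 is nearest the knob), 8 mm above the bench. A blank lies in it with its long side along the jig's x, either way round; its origin is then at this point.
- pocket2 (a point): Centre of the floor of pocket 2 of the jig (1 is nearest the knob), 8 mm above the bench. A blank lies in it with its long side along the jig's x, either way round; its origin is then at this point.
- pocket3 (a point): Centre of the floor of pocket 3 of the jig (1 is nearest the knob), 8 mm above the bench. A blank lies in it with its long side along the jig's x, either way round; its origin is then at this point.
- pocket4 (a point): Centre of the floor of pocket 4 of the jig (1 is nearest the knob), 8 mm above the bench. A blank lies in it with its long side along the jig's x, either way round; its origin is then at this point.
- spool: Bystander: a small wire spool, 60 mm across and 50 mm tall, black flanges and copper wire. Origin at the centre of its underside.
- can: Bystander: an open tin can, 70 mm across and 110 mm tall. Origin at the centre of its underside.
- brush: Bystander: a finished scrubbing brush, 50 x 130 mm, 50 mm tall, standing bristles up. Origin at the centre of its underside.
There are look-alikes about, which are no part of the job. Leave any purple or yellow look-alike of the blank2 alone.

How it is judged:
On the way, in this order (a step that is already met when the one before it is completed fails the run):
1. the bar is swung open, past 0.7 rad, with the key seated in the knob (value of joint bar above 0.7 rad and distance between key and seat below 0.006 m and angle between key's own z axis and vertical below 0.12 rad), for 0.2 s.
2. all blanks lie in pockets while the bar is open ((distance between blank1 and pocket1 below 0.006 m or distance between blank1 and pocket2 below 0.006 m or distance between blank1 and pocket3 below 0.006 m or distance between blank1 and pocket4 below 0.006 m) and angle between each of blank1, blank2, blank3, blank4's own z axis and vertical below 0.12 rad and (distance between blank2 and pocket1 below 0.006 m or distance between blank2 and pocket2 below 0.006 m or distance between blank2 and pocket3 below 0.006 m or distance between blank2 and pocket4 below 0.006 m) and (distance between blank3 and pocket1 below 0.006 m or distance between blank3 and pocket2 below 0.006 m or distance between blank3 and pocket3 below 0.006 m or distance between blank3 and pocket4 below 0.006 m) and (distance between blank4 and pocket1 below 0.006 m or distance between blank4 and pocket2 below 0.006 m or distance between blank4 and pocket3 below 0.006 m or distance between blank4 and pocket4 below 0.006 m) and value of joint bar above 0.5 rad), for 0.2 s.
3. the bar is turned back over the blanks (below 0.12 rad) with the key seated in the knob (value of joint bar below 0.12 rad and distance between key and seat below 0.006 m and angle between key's own z axis and vertical below 0.12 rad), for 0.2 s.
At the end, for the whole second after the job is handed in: Every blank present lies upright (within 0.12 rad) within 6 mm of a pocket's floor centre, the bar is within 0.12 rad of its closed stop, the key stands upright within 6 mm of its place in the stand, and all are at rest ((distance between blank1 and pocket1 below 0.006 m or distance between blank1 and pocket2 below 0.006 m or distance between blank1 and pocket3 below 0.006 m or distance between blank1 and pocket4 below 0.006 m) and angle between each of blank1, blank2, blank3, blank4, key's own z axis and vertical below 0.12 rad and (distance between blank2 and pocket1 below 0.006 m or distance between blank2 and pocket2 below 0.006 m or distance between blank2 and pocket3 below 0.006 m or distance between blank2 and pocket4 below 0.006 m) and (distance between blank3 and pocket1 below 0.006 m or distance between blank3 and pocket2 below 0.006 m or distance between blank3 and pocket3 below 0.006 m or distance between blank3 and pocket4 below 0.006 m) and (distance between blank4 and pocket1 below 0.006 m or distance between blank4 and pocket2 below 0.006 m or distance between blank4 and pocket3 below 0.006 m or distance between blank4 and pocket4 below 0.006 m) and linear speed of each of blank1, blank2, blank3, blank4, key below 0.02 m/s and value of joint bar below 0.12 rad and distance between key and stand_seat below 0.006 m); the robot touches nothing.
It fails at once if the spool is moved by more than 30 mm (distance of spool from where it was at the start of the episode above 0.03 m).
It fails at once if the can is moved by more than 30 mm (distance of can from where it was at the start of the episode above 0.03 m).
It fails at once if the brush is moved by more than 30 mm (distance of brush from where it was at the start of the episode above 0.03 m).
Of blank1, blank2, blank3, blank4 only 3 to 4 are there at a start; the rules pass over those that are not, and their reading is None.
At some moment in a run one of blank1, blank2, blank3, blank4 may be knocked a few centimetres aside while the robot is not near it.
It also fails if it takes over 208 s, if anything falls off the work surface, if the arm or the gripper's body presses on something with over 40 N, if the wrist force passes 120 N, or if a joint passes its speed limit or range.

ROBOT

A 7-joint arm with a two-finger parallel gripper is mounted at the origin on the work surface. World frame = base frame: x ahead of the robot, y to its left, z up, the work surface at z = 0. Lengths are in m, angles in rad, forces in N, time in s.
With the tool pointing down it reaches from about 0.4 to 0.875 m from the base axis. Payload 19.3 kg.
Tool frame: the origin (TCP) lies at the very end of the fingers, on their centre line; the grasp point (between the pads) lies bot.grasp_offset behind it (bot.grasp_offset is the distance from the TCP to the grasp point, in m); z points along the fingers, y is the direction in which the jaws open and shut (so a half turn about z gives the same grasp; the last joint's range is limited). The gripper opens to 85 mm and grips with 20 to 120 N. Pads are 22 mm wide; open, the fingers measure 114 mm over their backs; the gripper's body (76 mm by 85 mm) begins 54 mm behind the grasp point. The pads swing forward as they close: fully open they stand 13 mm farther back than shut.
Start: joints at [1.11, 0.521, -0.036, 1.599, 0.021, 1.021, -0.113], TCP at [0.238, -0.578, 0.231] pointing down, gripper open.
Joint ranges: [-2.91, 2.91], [-0.3, 2.13], [-1.5, 1.42], [0.17, 2.43], [-1.26, 4.41], [0.16, 1.93], [-2.52, 2.52]. Speed limits (rad/s): [1.89, 1.89, 2.39, 2.39, 3.01, 3.01, 3.01].

INTERFACE

Orientations are given as [roll, pitch, yaw] about the fixed x, y, z axes, in that order (R = Rz(yaw) Ry(pitch) Rx(roll)).
In Python, from workcell import bot gives the robot as it stands. The module is installed in compiled form; this text tells all that it offers.
- The arm moves only by the shell command python3 -m handwheel 'ROWS' [OPENING] [FORCE]. ROWS is JSON, a list of rows, each a list of 6 numbers: the shift along the tool's x, y, z as a fraction of full scale, then the turn, a rotation vector about the tool's x, y, z as a fraction of full scale. In form: [[x, y, z, rx, ry, rz], ...]. A call has 1 to 8 rows; each row shifts and turns the commanded pose from where the row before left it, along the tool's axes as they then stand; what a row does not reach is not made up. Full scale, the value 1, is 0.025 m for a shift and 360 degrees for a turn. A row lasts 1/8 s, in which the tool goes at most 62.5 mm and 10.7 degrees, less where a joint would pass 70% of its speed; a pose out of reach is approached as far as the arm can. A call with a number of a shift or a turn outside -1 to 1 is refused whole. A call with a gripper value outside its range is refused whole. OPENING is the closure, from -1 (fully open) to 1 (shut), set as the call begins (- or left out, the last holds). The fingers move at their own pace and stop on an object; FORCE is the grip in N (left out, the last holds). Time passes only in rows, so rows that do not move let the fingers close. It gives the time, the measured TCP pose, the force and the opening at its end, in the units of the state.
- bot.observe(): the state, without advancing time (a new reading comes with each control period).
- bot.grab_frame(name): name is "scene" or "side" or "wrist"; returns a dict with "pixels" (420x560x3 uint8, blue, green, red), "vertical_fov" (degrees; the focal length in pixels is half the picture's height over the tangent of half this angle, whatever the lens; pixels are square), "cx", "cy" (the principal point, pixels), "R" (3x3) and "t" (3): a world point X has camera coordinates R X + t. Camera axes: x right, y down, z forward; pixel columns grow to the right and rows downward; lengths in m; the calibration is good to about 2 mm. A picture is of the moment at which its call begins. There is no depth.
- bot.job_done(): hands the job in, once; it reports no verdict.
Trained networks look in a picture, given as the dict that the camera call returned (one of the last four; its "shot" number tells which), for a name from the list of things; names that differ only in an ending like _2 or _b are one class to them, and where a whole thing is asked for, a point or a joint stands for the part that bears it (a point fixed in the world has none). Each returns a list of dicts, best first, with "score" (0 to 1); they miss things now and then, are a little off and sometimes report something else, mostly with a low value. They report only what shows in the picture. A call takes as long as a camera call. They do not tell look-alikes from the thing itself.
- bot.trace(picture, thing): "region" (420x560 bool, what is visible of it) and "point" ([column, row] in pixels, amid what is visible of it).
The state is a dict: "clock": time; "qpos": joint angles; "qd": joint speeds; "joint_efforts": joint torques, N m; "position": TCP position; "tool_rot": TCP orientation; "force": force on the tool from outside, world axes, zero at the start; "moment": the same for the moment, N m; "grip_width": finger opening in m.
Only numpy, scipy, OpenCV 4.12 (cv2) and the standard library are available. Lean on these libraries where they do the work, as an engineer would, in place of code of your own. Each camera call takes 0.05 s, during which the arm holds its last target.

## Working session

There is one attempt and no reset: what is moved stays moved. The work goes in short steps, Python scripts to look and compute and a shell command to move; the robot and the scene stay as the last step left them, time stands still between calls to the robot, and variables do not carry over. Pictures are saved under pics/ and viewed, and the job is handed in when it is done.

```bash
mkdir -p pics
python3 - <<'E'
from workcell import bot
import cv2
print(bot.observe(), bot.grasp_offset)
for n in ["scene","side","wrist"]:
    f=bot.grab_frame(n); cv2.imwrite(f"pics/{n}0.png",f["pixels"]); print(n,f["vertical_fov"],f["cx"],f["cy"],f["R"],f["t"])
E
```

```text
{'clock': 0.0, 'qpos': array([ 1.10980311,  0.52206278, -0.03632719,  1.60000507,  0.02118488,
        1.02108707, -0.1127767 ]), 'qd': array([-1.58629520e-04, -1.99400299e-04, -2.01708888e-03, -1.00274814e-03,
       -9.21658847e-04,  7.71443577e-04,  4.36354524e-05]), 'joint_efforts': array([ 2.39274217e-03, -9.27112913e+01,  1.98090144e+00, -3.69924474e+01,
        1.80024351e-02,  8.16272426e-03,  1.69334130e-04]), 'position': array([ 0.23791629, -0.57757788,  0.23069639]), 'tool_rot': array([-3.14041691e+00,  7.09495781e-05,  3.90798448e-01]), 'force': array([-0.50862565,  0.58100066, -0.17188989]), 'moment': array([0.03137577, 0.01777727, 0.04928027]), 'grip_width': 0.0853842188952722} 0.0187
scene 49.45667020831411 272.3587813675756 208.88961410859298 [[ 0.48529289  0.87432163  0.00724574]
 [ 0.64139729 -0.35035165 -0.68254175]
 [-0.59422246  0.33588006 -0.73081068]] [-0.23286182 -0.27618408  1.59563964]
side 54.78649623088117 284.78956352703017 206.61113001469874 [[-0.99594175 -0.0893912   0.01045163]
 [-0.06262956  0.60497111 -0.7937805 ]
 [ 0.06463406 -0.79121373 -0.60811452]] [0.50835466 0.09082711 0.99669201]
wrist 61.85831289656064 277.37794052421896 211.89724618508782 [[ 0.38147862 -0.92437691 -0.00117849]
 [-0.88839866 -0.36698248  0.27581093]
 [-0.25538574 -0.104169   -0.96121118]] [-0.62319953 -0.03500635  0.37794921]
```

View pics/scene0.png

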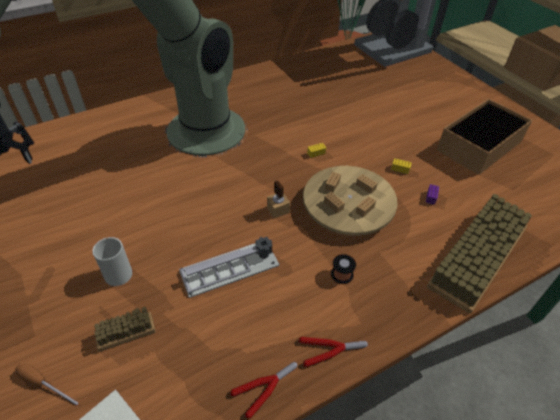

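View pics/side0.png

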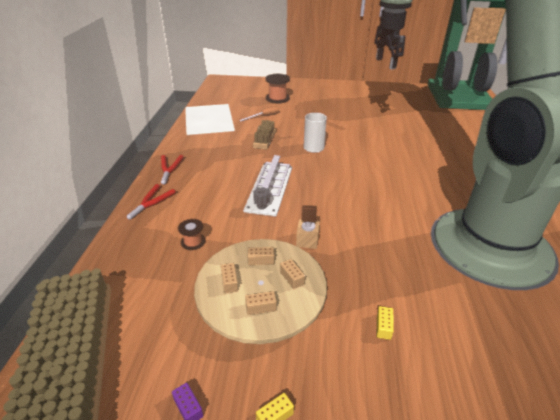

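View pics/wrist0.png

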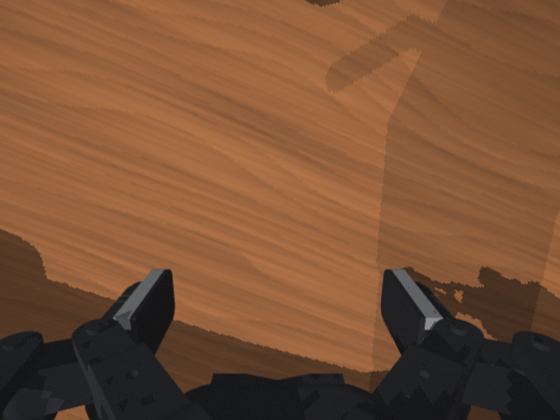

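```bash
cat > h.py <<'E'
from workcell import bot
import numpy as np, cv2
from scipy.spatial.transform import Rotation as Ro
np.set_printoptions(precision=4,suppress=True)
def K(f):
    h=f["pixels"].shape[0]; fl=h/2/np.tan(np.radians(f["vertical_fov"])/2)
    return np.array([[fl,0,f["cx"]],[0,fl,f["cy"]],[0,0,1]])
def ray(f,p):
    d=np.linalg.inv(K(f))@np.array([p[0],p[1],1.]); R=np.array(f["R"]); return -R.T@np.array(f["t"]), R.T@d
def atz(f,p,z):
    o,d=ray(f,p); return o+d*(z-o[2])/d[2]
def tri(obs):
    A=np.zeros((3,3));b=np.zeros(3)
    for f,p in obs:
        o,d=ray(f,p); d=d/np.linalg.norm(d); M=np.eye(3)-np.outer(d,d); A+=M;b+=M@o
    return np.linalg.solve(A,b)
def proj(f,X):
    X=np.atleast_2d(X); c=X@np.array(f["R"]).T+np.array(f["t"]); q=c@K(f).T; return q[:,:2]/q[:,2:]
def crop(f,c,r,s,name):
    x,y=int(c[0]),int(c[1]); im=f["pixels"][max(0,y-r):y+r,max(0,x-r):x+r]
    cv2.imwrite("pics/"+name,cv2.resize(im,None,fx=s,fy=s,interpolation=cv2.INTER_CUBIC))
def go(pos,yaw):
    """tool-frame shift (fraction of full scale, total) and rz turn fraction to reach pos, pointing down with yaw"""
    s=bot.observe(); R=Ro.from_euler("xyz",s["tool_rot"]); T=Ro.from_euler("xyz",[np.pi,0,yaw])
    d=R.inv().apply(np.array(pos)-s["position"]); r=(R.inv()*T).as_rotvec()
    print("shift/25mm",d/0.025,"turn/360",r/(2*np.pi),"maxrows",np.abs(d/0.025).max(),np.abs(r/(2*np.pi)).max()/0.0297)
E
python3 - <<'E'
from h import *
import pickle
fs={n:bot.grab_frame(n) for n in["scene","side"]}
pickle.dump(fs,open("f0.pkl","wb"))
for t in["key","stand","jig","socket","turntable","blank1","spool","can","brush"]:
    for n in fs:
        for d in bot.trace(fs[n],t)[:6]: print(t,n,round(d["score"],2),np.round(d["point"]),d["region"].sum())
E
```

```text
key scene 0.58 [229. 266.] 2808
key scene 0.48 [277. 190.] 216
key side 0.91 [310. 223.] 306
stand scene 0.92 [279. 202.] 364
stand scene 0.67 [231. 267.] 2792
stand scene 0.58 [243. 254.] 897
stand side 0.85 [308. 236.] 487
stand side 0.45 [312. 130.] 828
jig scene 0.93 [229. 267.] 2873
jig scene 0.74 [332. 204.] 242
jig side 0.68 [267. 189.] 530
socket scene 0.78 [238. 252.] 808
socket scene 0.62 [342. 268.] 599
socket side 0.84 [263. 187.] 531
socket side 0.71 [266. 193.] 1623
turntable scene 0.57 [352. 204.] 4209
turntable side 0.56 [258. 295.] 9117
blank1 scene 0.79 [367. 205.] 268
blank1 scene 0.77 [317. 151.] 199
blank1 scene 0.76 [432. 194.] 206
blank1 scene 0.75 [366. 184.] 268
blank1 scene 0.58 [401. 165.] 206
blank1 scene 0.55 [332. 203.] 284
blank1 side 0.96 [280. 411.] 634
blank1 side 0.95 [185. 404.] 725
blank1 side 0.82 [292. 276.] 492
blank1 side 0.8 [386. 324.] 477
blank1 side 0.76 [259. 253.] 478
blank1 side 0.75 [261. 305.] 615
spool scene 0.93 [344. 264.] 597
spool side 0.68 [190. 234.] 611
spool side 0.38 [260. 293.] 9377
can scene 0.64 [113. 261.] 1369
can scene 0.44 [240. 256.] 906
can scene 0.37 [230. 267.] 2834
can scene 0.33 [123. 328.] 1655
can side 0.84 [315. 130.] 782
brush scene 0.98 [124. 329.] 1676
brush scene 0.36 [229. 263.] 2811
brush side 0.8 [265. 134.] 453
```

Run:
```python
import pickle
from h import *
fs=pickle.load(open("f0.pkl","rb"))
crop(fs["side"],(275,210),75,5,"c_side.png")
crop(fs["scene"],(255,245),75,5,"c_scene.png")
```

```text
(no output)
```

View pics/c_side.png

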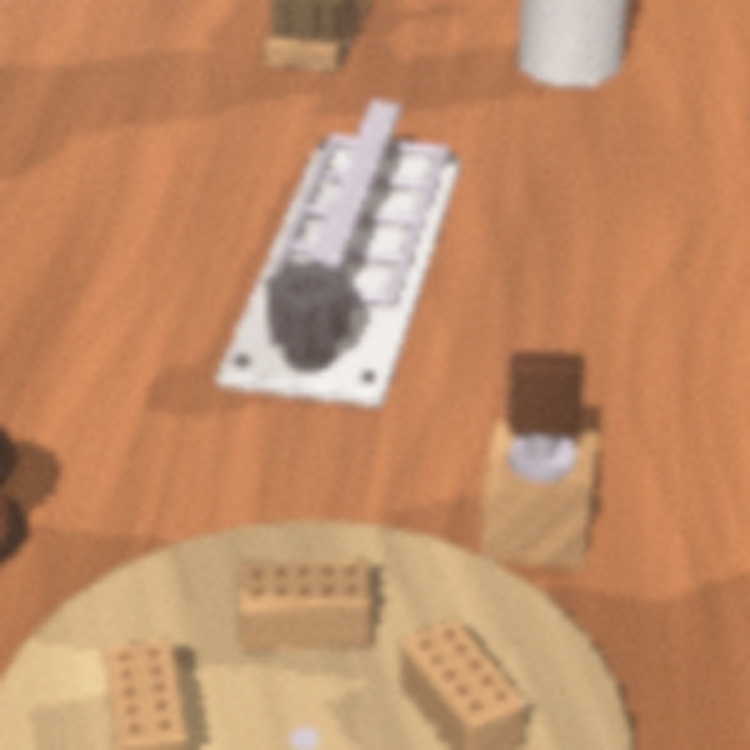

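View pics/c_scene.png

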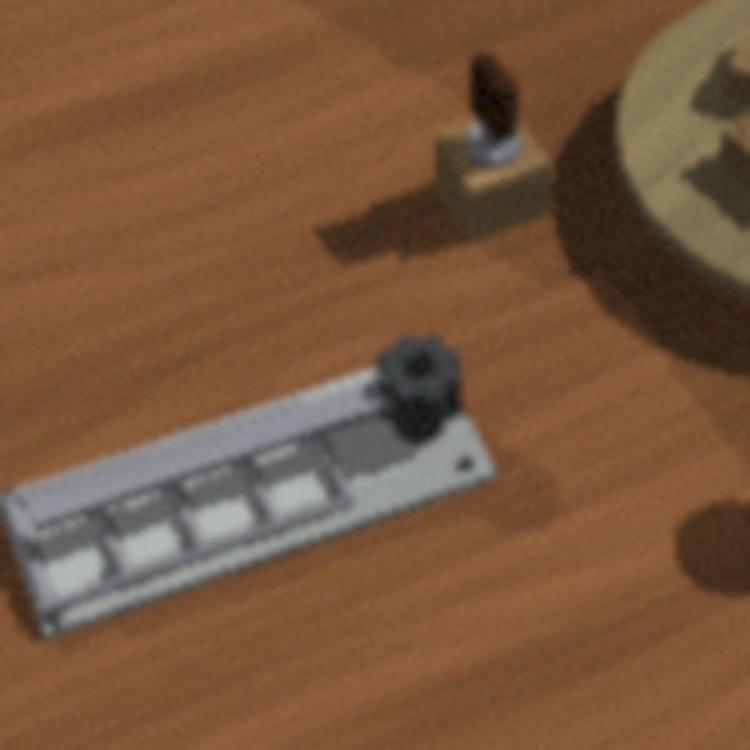

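Run:
```python
import pickle
from h import *
fs=pickle.load(open("f0.pkl","rb")); a,b=fs["scene"],fs["side"]
print("jig ++",tri([(a,(279,264)),(b,(243.6,211.4))]),atz(a,(279,264),.008),atz(b,(243.6,211.4),.008))
print("+x-y",atz(a,(189.6,296.4),.008)," -x+y",atz(b,(276.4,216),.008)," -x-y",atz(b,(292,166),.008))
s=lambda x,y:(180+x/5,170+y/5); d=lambda x,y:(200+x/5,135+y/5)
print("socket",tri([(a,s(421,362)),(b,d(313,282))]),atz(a,s(421,362),.058),atz(b,d(313,282),.058))
print("collar",tri([(a,s(492,140)),(b,d(542,455))]),atz(a,s(492,140),.05))
print("griptop",tri([(a,s(489,62)),(b,d(546,353))]))
print("blanks scene",[atz(a,p,.059)[:2] for p in [(367,205),(366,184),(332,203),(333,180)]])
print("blanks side",[atz(b,p,.059)[:2] for p in [(292,276),(259,253),(261,305),(230,278)]])
print("tt",tri([(a,(350,200)),(b,(261,283))]))
for n,p,q,z in [("spool",(344,264),(190,234),.025),("can",(113,261),(315,130),.055),("brush",(124,329),(265,134),.025)]: print(n,tri([(a,p),(b,q)]))
```

```text
jig ++ [ 0.6264 -0.0611  0.0024] [ 0.6296 -0.0633  0.008 ] [ 0.625  -0.0539  0.008 ]
+x-y [ 0.609  -0.3054  0.008 ]  -x+y [ 0.5365 -0.0435  0.008 ]  -x-y [ 0.5145 -0.2948  0.008 ]
socket [ 0.5787 -0.0814  0.0556] [ 0.5828 -0.0818  0.058 ] [ 0.5766 -0.0802  0.058 ]
collar [0.4512 0.0352 0.0471] [0.4538 0.0337 0.05  ]
griptop [0.4511 0.0333 0.1081]
blanks scene [array([0.6036, 0.2328]), array([0.5341, 0.2817]), array([0.5503, 0.1513]), array([0.4739, 0.2067])]
blanks side [array([0.4774, 0.2103]), array([0.5536, 0.1506]), array([0.5302, 0.2896]), array([0.6018, 0.2281])]
tt [0.544  0.2174 0.0358]
spool [0.7279 0.0742 0.033 ]
can [ 0.4523 -0.4409  0.0594]
brush [ 0.6232 -0.4728  0.0194]
```

Run:
```python
from h import *
f=bot.grab_frame("wrist"); s=bot.observe(); R=Ro.from_euler("xyz",s["tool_rot"])
C=-f["R"].T@f["t"]; print("cam in tool",R.inv().apply(C-s["position"]),"axis in tool",R.inv().apply(f["R"][2]), "x", R.inv().apply(f["R"][0]))
go((0.50,-0.03,0.28),0)
go((0.50,-0.03,0.28),np.pi/2)
```

```text
cam in tool [ 0.071  -0.0013 -0.1414] axis in tool [-0.2757 -0.      0.9612] x [0.0006 1.     0.0002]
shift/25mm [ 18.0365 -16.2716  -1.9482] turn/360 [-0.      0.      0.0622] maxrows 18.036454832810914 2.0942869305248
shift/25mm [ 18.0365 -16.2716  -1.9482] turn/360 [-0.     -0.     -0.1878] maxrows 18.036454832810914 6.323221486920544
```

```bash
python3 -m handwheel '[[0.9,-0.81,-0.3,0,0,0],[1,-0.9,-0.3,0,0,0],[1,-0.9,-0.3,0,0,0],[1,-0.9,-0.3,0,0,0],[1,-0.9,-0.3,0,0,0],[1,-0.9,-0.3,0,0,0],[1,-0.9,-0.1,0,0,0],[1,-0.9,0,0,0,0]]'
python3 -m handwheel '[[1,-0.9,0,0,0,0],[1,-0.9,0,0,0,0],[1,-0.9,0,0,0,0],[1,-0.9,0,0,0,0],[1,-0.9,0,0,0,0],[1,-0.9,0,0,0,0],[1,-0.9,0,0,0,0],[1,-0.9,0,0,0,0]]'
python3 -m handwheel '[[1,-0.9,0,0,0,0],[1,-0.9,0,0,0,0],[0,0,0,0,0,0.02],[0,0,0,0,0,0.022],[0,0,0,0,0,0.02],[0,0,0,0,0,0]]'
python3 - <<'E'
from h import *
print(bot.observe()["qpos"],bot.observe()["tool_rot"])
f=bot.grab_frame("wrist"); cv2.imwrite("pics/w1.png",f["pixels"])
import pickle; pickle.dump(f,open("w1.pkl","wb"))
E
```

```text
clock: 2.2
position: [0.3534, -0.3374, 0.2791]
tool_rot: [3.141, -0.0, 0.391]
force: [1.5, 0.1, 0.9]
grip_width: 0.0852
clock: 3.2
position: [0.4698, -0.0947, 0.2789]
tool_rot: [3.141, -0.0, 0.391]
force: [0.8, 0.0, -0.8]
grip_width: 0.0856
clock: 3.95
position: [0.4984, -0.035, 0.2789]
tool_rot: [3.141, -0.0, 0.002]
force: [0.1, 0.9, 0.0]
grip_width: 0.0854
[ 0.1642  0.2777 -0.2627  1.8549  0.0838  1.0195 -1.7016] [ 3.1415 -0.0001  0.002 ]
```

View pics/w1.png

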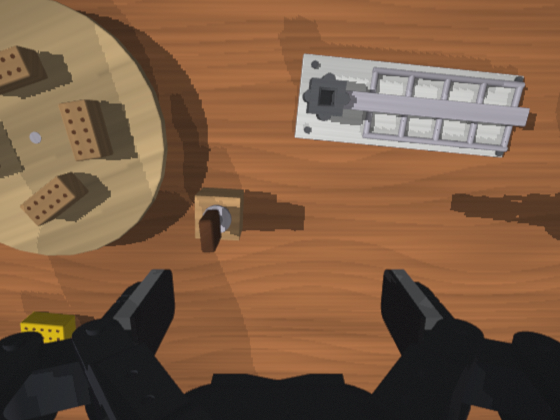

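Run:
```python
import pickle
from h import *
f=pickle.load(open("w1.pkl","rb"))
crop(f,(217,217),45,8,"w1k.png"); 
im=f["pixels"][40:165,290:535]; cv2.imwrite("pics/w1j.png",cv2.resize(im,None,fx=3.2,fy=3.2,interpolation=cv2.INTER_CUBIC))
```

```text
(no output)
```

View pics/w1k.png

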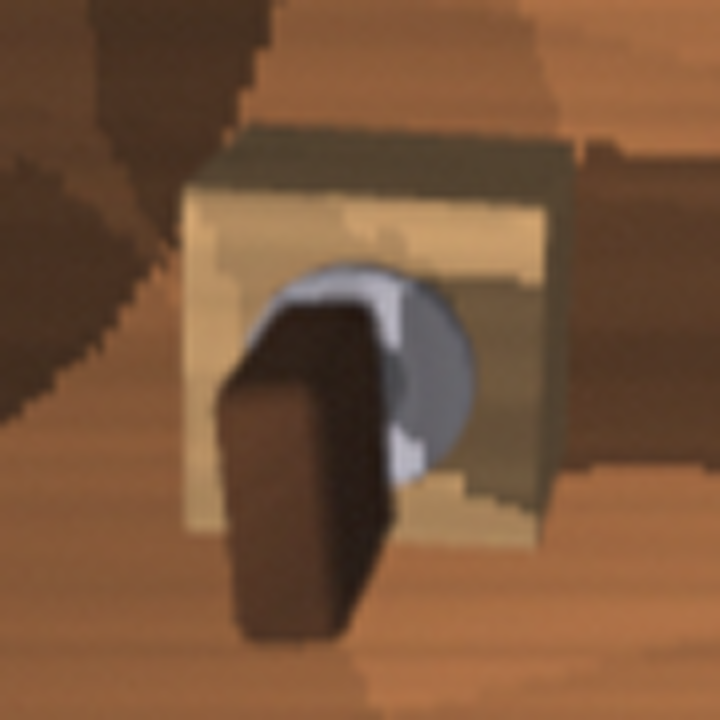

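View pics/w1j.png

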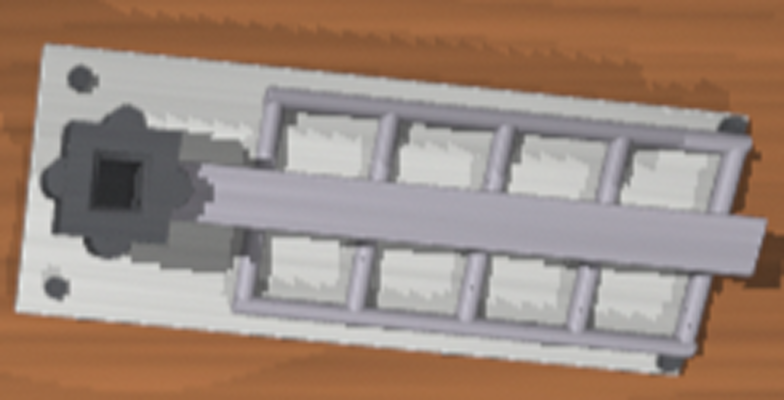

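Run:
```python
import pickle
from h import *
f=pickle.load(open("w1.pkl","rb")); fs=pickle.load(open("f0.pkl","rb"))
k=lambda x,y:(172+x/8,172+y/8); j=lambda x,y:(290+x/3.2,40+y/3.2)
def quad(q,z):
    P=np.array([atz(f,p,z) for p in q]); c=P.mean(0); print(c,[round(float(np.arctan2(*(P[(i+1)%4]-P[i])[1::-1])),3) for i in range(4)],[round(float(np.linalg.norm(P[(i+1)%4]-P[i])),4) for i in range(4)]); return c
print("grip");quad([k(225,385),k(318,380),k(338,640),k(243,640)],.106)
print("collar",atz(f,k(362,378),.0495))
print("stand");quad([k(185,188),k(546,207),k(540,548),k(187,530)],.045)
print("jig");quad([j(43,45),j(748,117),j(678,375),j(17,312)],.008)
print("socket");quad([j(92,157),j(142,160),j(138,208),j(90,208)],.058)
a,b=fs["scene"],fs["side"]
s=lambda x,y:(180+x/5,170+y/5); d=lambda x,y:(200+x/5,135+y/5)
print(tri([(a,s(421,362)),(b,d(313,282)),(f,j(116,183))]))
print(tri([(a,s(492,140)),(b,d(542,455)),(f,k(362,378))]))
print(tri([(a,s(489,62)),(b,d(546,353)),(f,k(282,510))]))
# pockets row outer rectangle, rod-tops z=.016
print("rods");quad([j(275,95),j(745,143),j(690,348),j(240,305)],.0125)
```

```text
grip
[0.4545 0.0334 0.106 ] [-1.512, -3.117, 1.574, 0.009] [0.011, 0.0328, 0.0115, 0.0322]
collar [0.4538 0.0331 0.0495]
stand
[0.4534 0.0335 0.045 ] [-1.622, 3.098, 1.519, -0.056] [0.0496, 0.0501, 0.0502, 0.0501]
jig
[ 0.5732 -0.1789  0.008 ] [-1.662, 3.049, 1.48, -0.082] [0.2442, 0.0888, 0.2432, 0.089]
socket
[ 0.5823 -0.081   0.058 ] [-1.625, 3.101, 1.573, -0.006] [0.0153, 0.014, 0.0148, 0.0149]
[ 0.5802 -0.0815  0.0561]
[0.4518 0.0344 0.0468]
[0.4526 0.033  0.1078]
rods
[ 0.5703 -0.2177  0.0125] [-1.662, 3.053, 1.481, -0.098] [0.1629, 0.0697, 0.1635, 0.07]
```

Run:
```python
from h import *
go((0.454,0.0333,0.14),0.015)
```

```text
shift/25mm [-1.7674 -2.7386  5.5539] turn/360 [ 0.     -0.     -0.0017] maxrows 5.55390161852116 0.05791167310337477
```

```bash
python3 -m handwheel '[[-0.3,-0.46,0.7,0,0,-0.0017],[-0.3,-0.46,1,0,0,0],[-0.3,-0.46,1,0,0,0],[-0.3,-0.46,1,0,0,0],[-0.3,-0.46,1,0,0,0],[-0.27,-0.44,0.85,0,0,0],[0,0,0,0,0,0]]' -0.3
python3 - <<'E'
from h import *
f=bot.grab_frame("wrist"); cv2.imwrite("pics/w2.png",f["pixels"])
import pickle; pickle.dump(f,open("w2.pkl","wb"))
go((0.454,0.0333,0.066),0.015)
E
```

```text
clock: 4.88
position: [0.4526, 0.0335, 0.1393]
tool_rot: [-3.142, 0.002, 0.016]
force: [-0.2, -0.7, 0.3]
grip_width: 0.0555
shift/25mm [ 0.0223 -0.0102  2.9673] turn/360 [-0.      0.0001 -0.0001] maxrows 2.9672752994675258 0.0036275672720288542
```

View pics/w2.png

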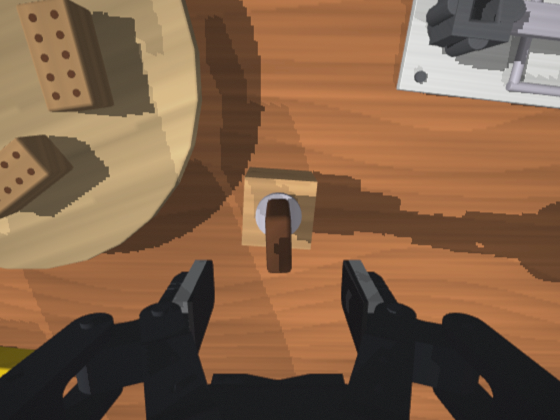

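```bash
python3 -m handwheel '[[0.02,-0.01,0.8,0,0,0],[0,0,0.8,0,0,0],[0,0,0.8,0,0,0],[0,0,0.56,0,0,0],[0,0,0,0,0,0]]'
python3 -m handwheel '[[0,0,0,0,0,0],[0,0,0,0,0,0],[0,0,0,0,0,0],[0,0,0,0,0,0],[0,0,0,0,0,0],[0,0,0,0,0,0]]' 1 70
python3 - <<'E'
from h import *
f=bot.grab_frame("wrist"); cv2.imwrite("pics/w3.png",f["pixels"])
E
```

```text
clock: 5.55
position: [0.4541, 0.033, 0.0659]
tool_rot: [3.141, 0.001, 0.012]
force: [0.1, 0.7, 1.3]
grip_width: 0.0556
clock: 6.3
position: [0.4544, 0.0333, 0.0668]
tool_rot: [-3.142, -0.001, 0.012]
force: [-1.1, -0.7, 9.2]
grip_width: 0.0133
```

View pics/w3.png

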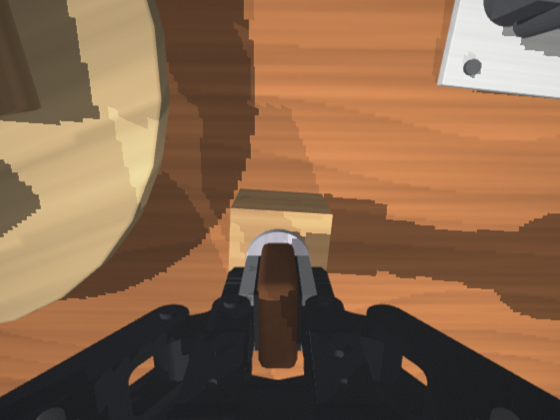

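```bash
python3 -m handwheel '[[0,0,-0.5,0,0,0],[0,0,-0.8,0,0,0],[0,0,-0.8,0,0,0],[0,0,-0.8,0,0,0],[0,0,0,0,0,0]]'
python3 - <<'E'
from h import *
go((0.5822,-0.081,0.140),-0.09)
E
```

```text
clock: 6.98
position: [0.4548, 0.0333, 0.1403]
tool_rot: [-3.141, -0.003, 0.012]
force: [0.3, 0.1, -2.0]
grip_width: 0.0131
shift/25mm [5.0441 4.6306 0.0237] turn/360 [-0.0001 -0.0005  0.0162] maxrows 5.044072025365563 0.5448631503291559
```

```bash
python3 -m handwheel '[[0.6,0.55,0,0,0,0],[0.9,0.83,0,0,0,0],[1,0.9,0,0,0,0],[1,0.9,0,0,0,0],[0.95,0.9,0,0,0,0],[0.59,0.55,0,0,0,0],[0,0,0,0,-0.0005,0.0162],[0,0,0,0,0,0]]'
python3 - <<'E'
from h import *
go((0.5822,-0.081,0.140),-0.09)
for n in["wrist","side","scene"]:
    f=bot.grab_frame(n); cv2.imwrite(f"pics/{n}4.png",f["pixels"])
    if n!="wrist": crop(f,proj(f,[0.582,-.081,.08])[0],50,6,n+"4c.png")
E
```

```text
clock: 7.98
position: [0.5813, -0.0817, 0.1377]
tool_rot: [3.141, 0.004, -0.09]
force: [-0.3, 0.3, -0.9]
grip_width: 0.013
shift/25mm [ 0.0323 -0.0317 -0.0924] turn/360 [ 0.0001  0.0007 -0.    ] maxrows 0.0923586578265602 0.022982699293386286
```

View pics/wrist4.png

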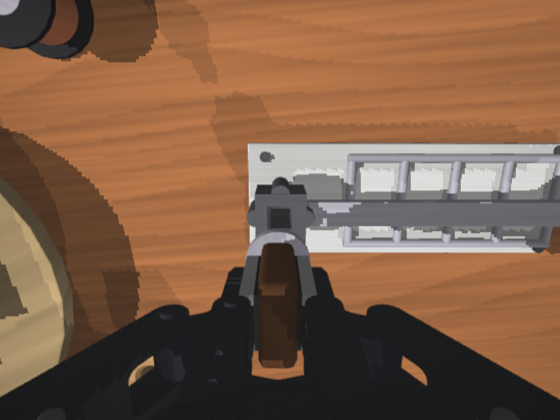

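View pics/side4c.png

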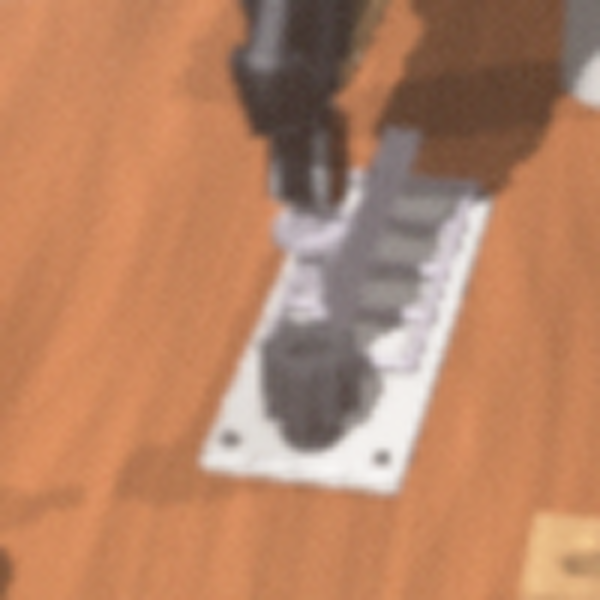

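View pics/scene4c.png

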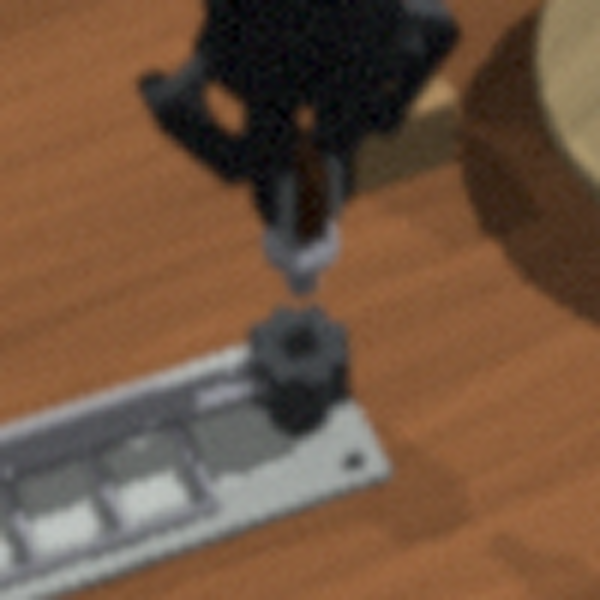

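```bash
python3 -m handwheel '[[0.03,-0.03,0.3,0,0.0007,0],[0,0,0.6,0,0,0],[0,0,0.4,0,0,0],[0,0,0.2,0,0,0],[0,0,0,0,0,0]]'
python3 -m handwheel '[[0,0,0.3,0,0,0],[0,0,0.3,0,0,0],[0,0,0.2,0,0,0],[0,0,0,0,0,0]]'
```

```text
clock: 8.75
position: [0.5849, -0.0805, 0.1034]
tool_rot: [3.141, -0.007, -0.09]
force: [-0.6, -0.6, 40.2]
grip_width: 0.0132
clock: 9.25
position: [0.5845, -0.0821, 0.0813]
tool_rot: [3.14, -0.006, -0.09]
force: [13.8, -11.9, -6.1]
grip_width: 0.0132
```

Run:
```python
from h import *
for n in["wrist","side","scene"]:
    f=bot.grab_frame(n); cv2.imwrite(f"pics/{n}5.png",f["pixels"])
    if n!="wrist": crop(f,proj(f,[0.582,-.081,.08])[0],50,6,n+"5c.png")
```

```text
(no output)
```

View pics/wrist5.png

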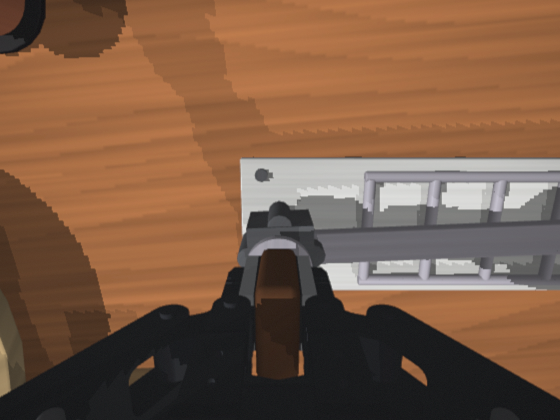

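View pics/scene5c.png

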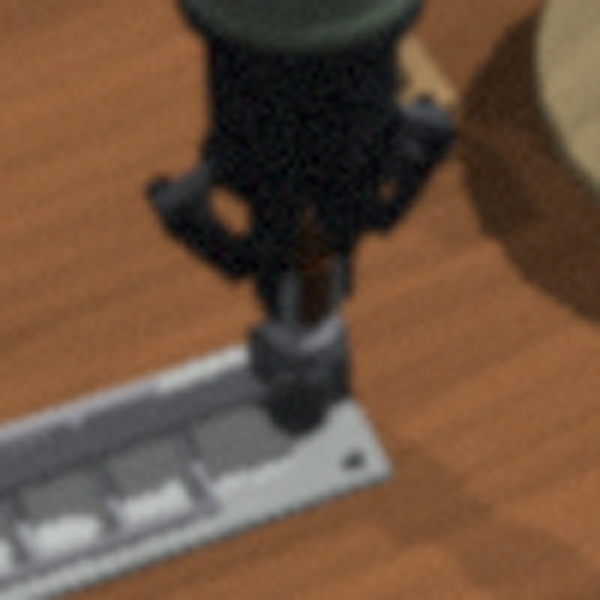

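```bash
python3 -m handwheel '[[0.04,0.04,0.04,0,0,0],[0,0,0.06,0,0,0],[0,0,0,0,0,0]]'
```

```text
clock: 9.78
position: [0.585, -0.0826, 0.0788]
tool_rot: [3.14, -0.005, -0.09]
force: [7.9, -6.9, 2.2]
grip_width: 0.0132
```

```bash
python3 -m handwheel '[[0.05,0.05,0.05,0,0.001,0],[0,0,0.04,0,0,0],[0,0,0,0,0,0]]'
python3 - <<'E'
from h import *
print(bot.observe()["moment"])
f=bot.grab_frame("side"); crop(f,proj(f,[0.582,-.081,.08])[0],50,7,"side6c.png")
E
```

```text
clock: 10.15
position: [0.585, -0.0829, 0.0761]
tool_rot: [3.141, -0.009, -0.09]
force: [5.1, -2.9, -0.1]
grip_width: 0.0134
[-0.4792 -1.5147  0.0188]
```

View pics/side6c.png

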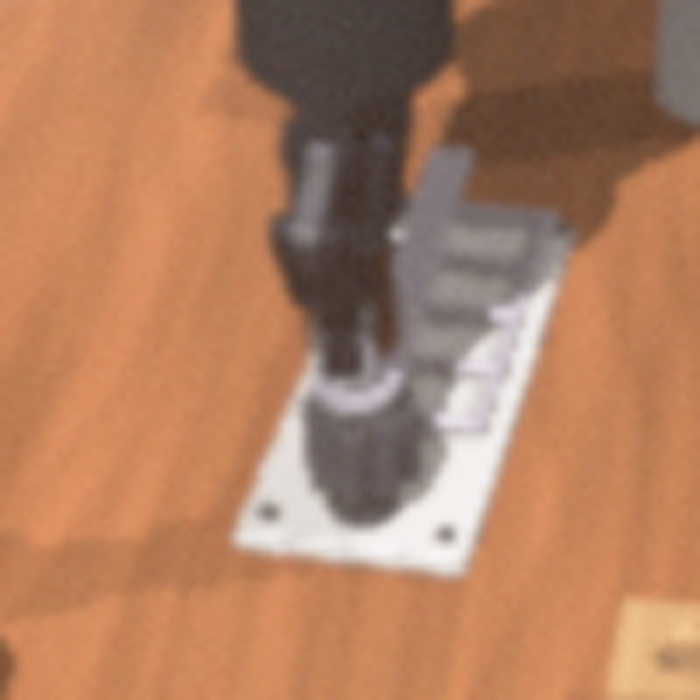

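```bash
python3 -m handwheel '[[0.04,0.02,0.05,0,0.0012,0],[0,0,0.05,0,0,0],[0,0,0,0,0,0]]'
```

```text
clock: 10.58
position: [0.585, -0.0832, 0.0735]
tool_rot: [3.142, -0.015, -0.09]
force: [2.5, 0.0, -2.3]
grip_width: 0.0131
```

```bash
python3 -m handwheel '[[0.0,0.0,0.05,0,-0.0024,0],[0,0,0.05,0,0,0],[0,0,0,0,0,0]]'
python3 - <<'E'
from h import *
print(bot.observe()["moment"])
for n in["side","scene"]:
    f=bot.grab_frame(n); crop(f,proj(f,[0.582,-.081,.08])[0],40,9,n+"7c.png")
f=bot.grab_frame("wrist"); cv2.imwrite("pics/w7.png",f["pixels"])
E
```

```text
clock: 10.95
position: [0.5854, -0.0833, 0.0712]
tool_rot: [3.142, -0.0, -0.09]
force: [4.6, -0.0, -2.2]
grip_width: 0.0135
[-0.022  -1.0809 -0.0381]
```

View pics/side7c.png

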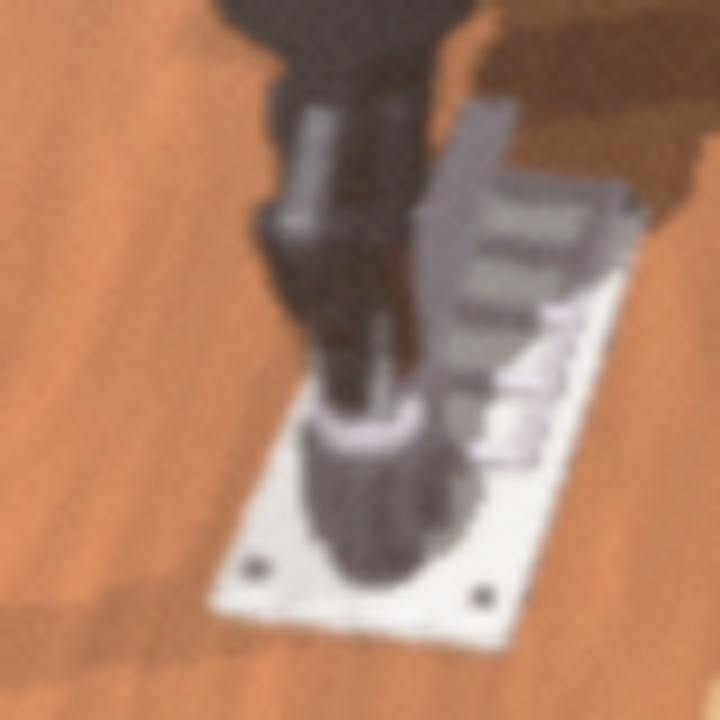

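View pics/w7.png

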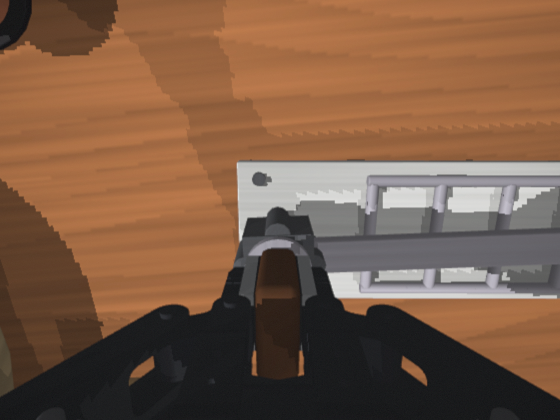

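View pics/scene7c.png

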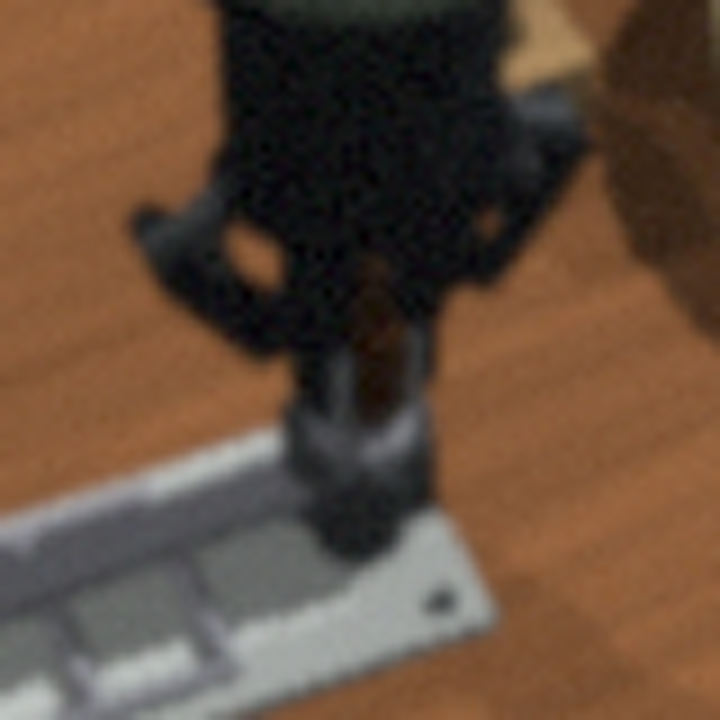

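Run:
```python
import cv2,numpy as np
o=[]
for n in ["w3","wrist4","wrist5","w7"]:
    im=cv2.imread(f"pics/{n}.png")[225:395,225:335]; o.append(cv2.convertScaleAbs(cv2.resize(im,None,fx=1.8,fy=1.8*1.8,interpolation=cv2.INTER_CUBIC),alpha=1.5,beta=20))
cv2.imwrite("pics/cmp.png",np.hstack(o)); print(np.hstack(o).shape)
```

```text
(551, 792, 3)
```

View pics/cmp.png

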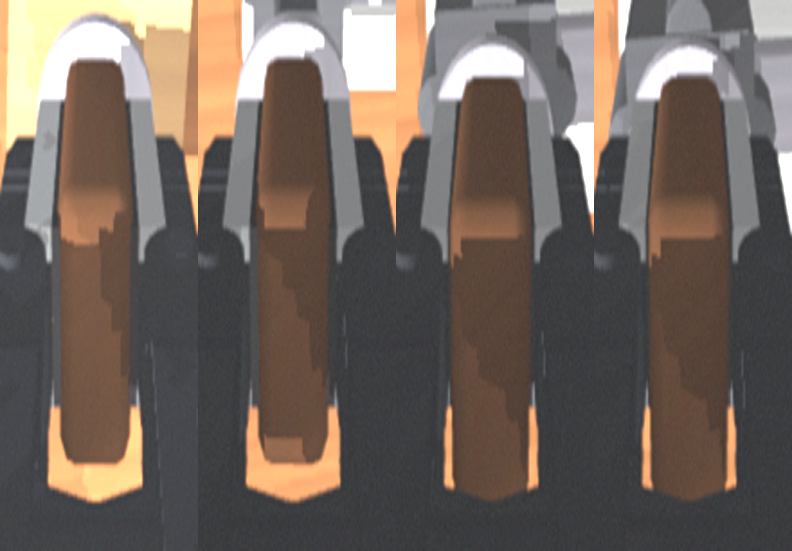

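```bash
python3 -m handwheel '[[0.04,0.0,0.04,0,0,0],[0,0,0.04,0,0,0],[0,0,0,0,0,0]]'
```

```text
clock: 11.48
position: [0.5857, -0.0834, 0.0708]
tool_rot: [3.141, 0.001, -0.09]
force: [-12.7, 1.2, 31.1]
grip_width: 0.0131
```

```bash
python3 -m handwheel '[[-0.03,0,-0.04,0,0,-0.01],[0,0,0,0,0,-0.015],[0,0,0,0,0,-0.015],[0,0,0,0,0,-0.015],[0,0,0,0,0,0]]'
python3 - <<'E'
from h import *
print(bot.observe()["moment"],bot.observe()["qpos"])
f=bot.grab_frame("scene"); crop(f,proj(f,[0.582,-.15,.05])[0],65,6,"sc8.png")
E
```

```text
clock: 12.1
position: [0.5855, -0.0831, 0.071]
tool_rot: [-3.141, -0.0, 0.257]
force: [-0.0, 2.3, 12.8]
grip_width: 0.0133
[0.6311 0.0657 0.1023] [ 0.2403  0.69   -0.2873  1.7979  0.2854  0.6942 -1.5191]
```

View pics/sc8.png

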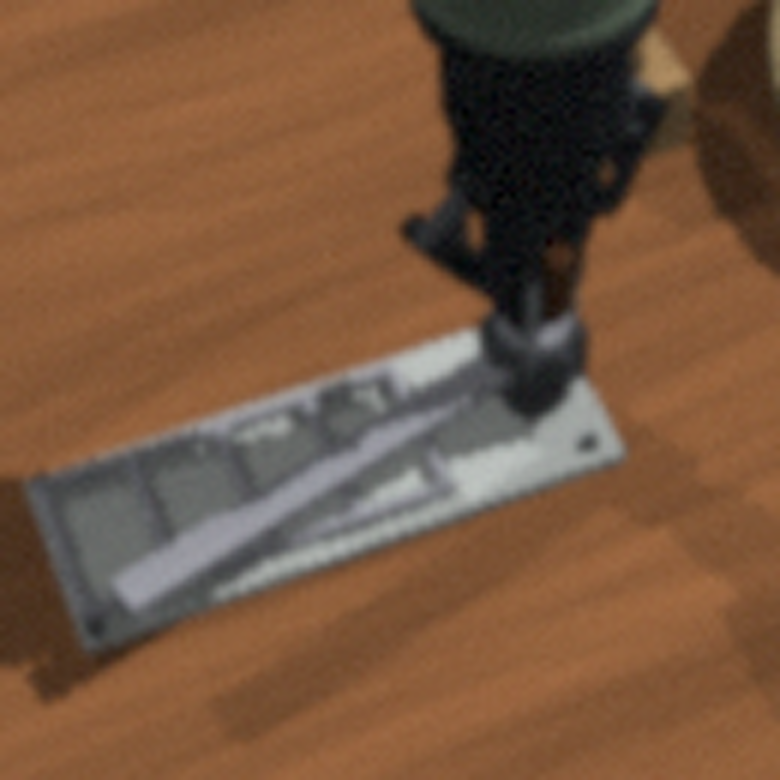

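```bash
python3 -m handwheel '[[0,0,0,0,0,-0.02],[0,0,0,0,0,-0.02],[0,0,0,0,0,-0.02],[0,0,0,0,0,-0.02],[0,0,0,0,0,0]]';python3 -m handwheel '[[0,0,0,0,0,-0.02],[0,0,0,0,0,-0.02],[0,0,0,0,0,-0.02],[0,0,0,0,0,-0.02],[0,0,0,0,0,0],[0,0,0,0,0,0]]'
python3 - <<'E'
from h import *
print(bot.observe()["moment"],bot.observe()["qpos"])
for n in["scene","side"]:
    f=bot.grab_frame(n); crop(f,proj(f,[0.63,-.1,.05])[0],70,5.5,n+"9.png")
E
```

```text
clock: 12.78
position: [0.5849, -0.0818, 0.0709]
tool_rot: [-3.14, -0.0, 0.761]
force: [-5.7, 8.3, 17.0]
grip_width: 0.0132
clock: 13.52
position: [0.584, -0.0814, 0.0707]
tool_rot: [-3.138, -0.001, 1.262]
force: [-10.7, 10.0, 19.6]
grip_width: 0.0134
[2.753  2.7158 0.037 ] [ 0.4124  0.732  -0.5455  1.7902  0.5192  0.7697 -0.7106]
```

View pics/scene9.png

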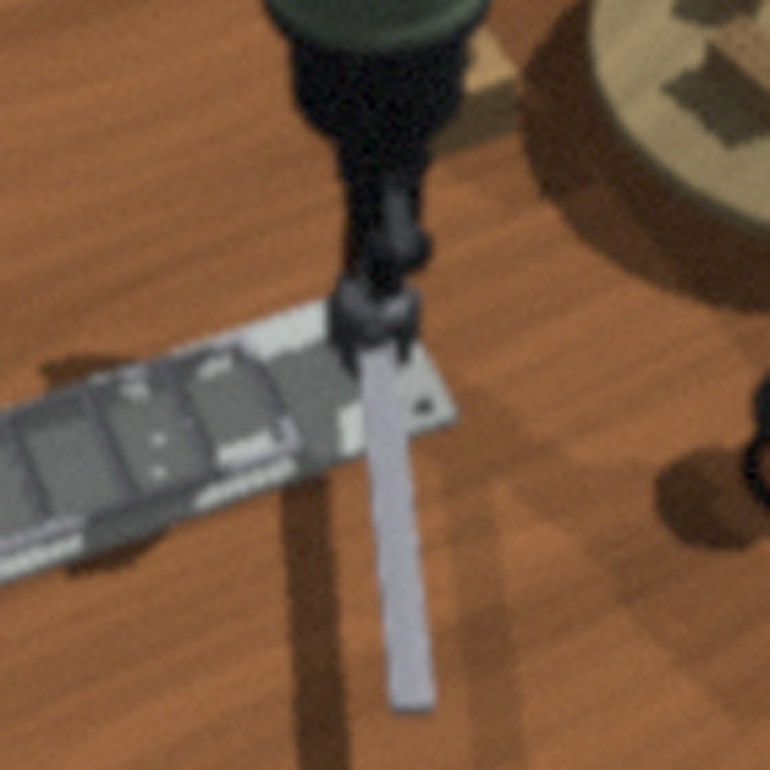

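View pics/side9.png

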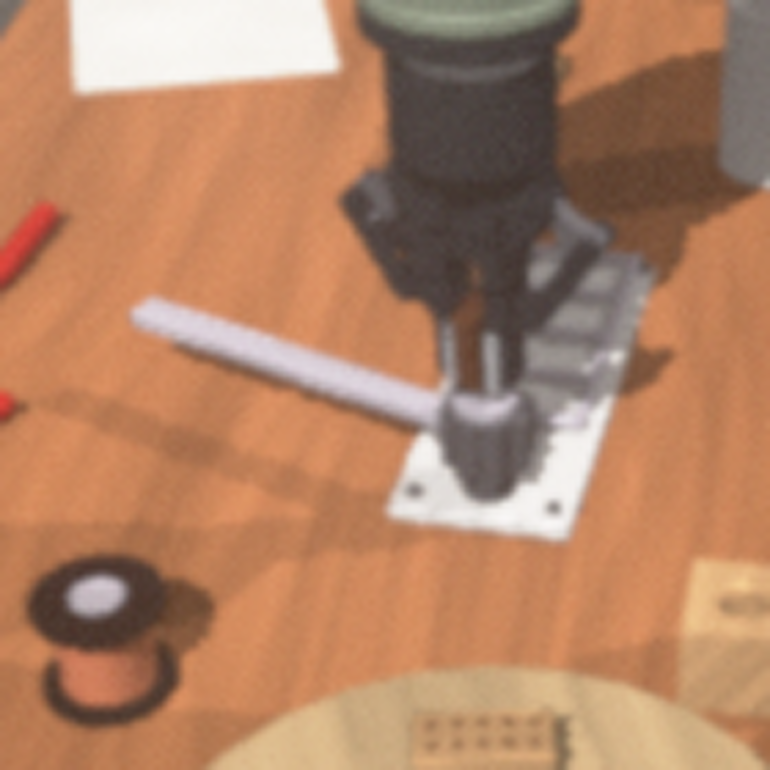

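```bash
python3 -m handwheel '[[0.03,-0.05,-0.04,0,0,0],[0,0,0,0,0,0]]';python3 -m handwheel '[[0,0,0,0,0,0],[0,0,0,0,0,0],[0,0,0,0,0,0]]' -0.3; python3 -m handwheel '[[0,0,-0.8,0,0,0],[0,0,-1,0,0,0],[0,0,-1,0,0,0],[0,0,-1,0,0,0],[0,0,-1,0,0,0],[0,0,-1,0,0,0],[0,0,-1,0,0,0]]'
python3 - <<'E'
from h import *
import pickle
for n in["scene","side","wrist"]:
    f=bot.grab_frame(n); cv2.imwrite(f"pics/{n}10.png",f["pixels"]); pickle.dump(f,open(n+"10.pkl","wb"))
    if n!="wrist": crop(f,proj(f,[0.6,-.1,.05])[0],60,6,n+"10c.png")
E
```

```text
clock: 13.88
position: [0.5837, -0.0812, 0.0711]
tool_rot: [-3.14, -0.0, 1.262]
force: [-2.7, 8.1, 1.6]
grip_width: 0.0134
clock: 14.25
position: [0.5844, -0.0826, 0.0713]
tool_rot: [-3.142, 0.0, 1.261]
force: [-0.1, 0.9, -0.1]
grip_width: 0.0557
clock: 15.12
position: [0.5844, -0.0821, 0.2436]
tool_rot: [3.141, -0.0, 1.261]
force: [-0.2, -0.3, -0.6]
grip_width: 0.0559
```

View pics/wrist10.png

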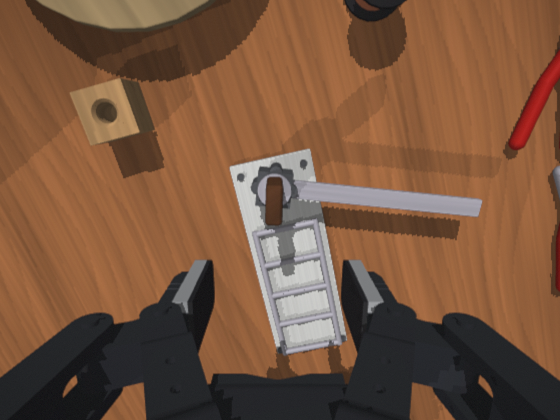

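View pics/scene10c.png

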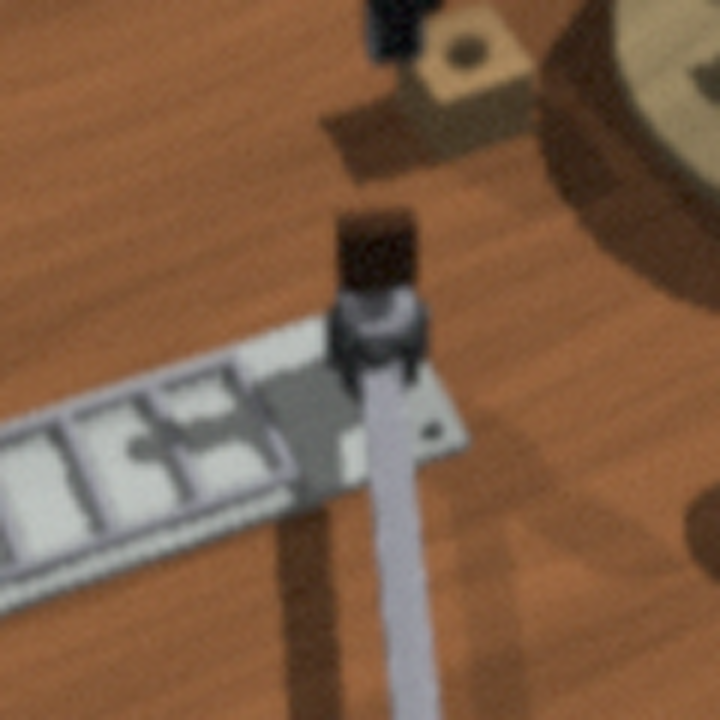

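View pics/side10c.png

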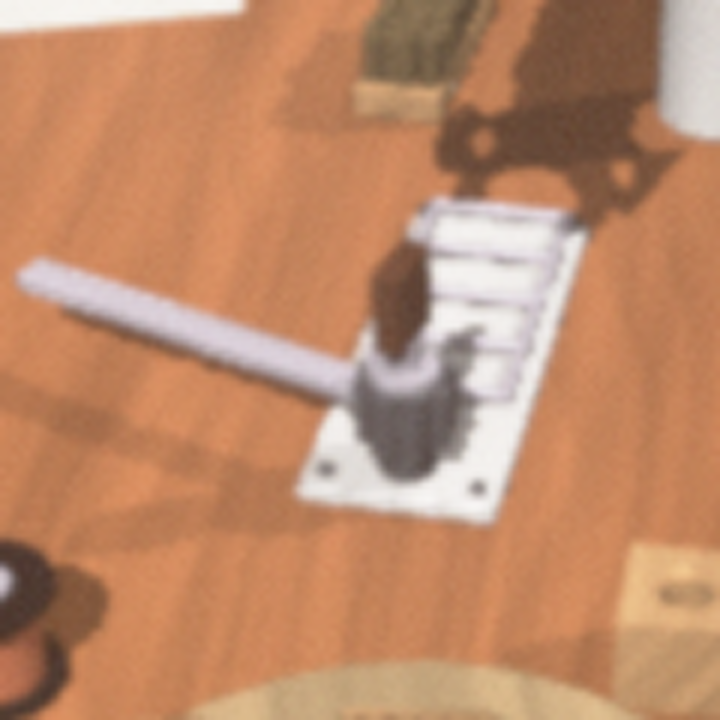

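Run:
```python
import pickle
from h import *
f=pickle.load(open("wrist10.pkl","rb"))
im=f["pixels"][215:365,235:360]; cv2.imwrite("pics/w10j.png",cv2.resize(im,None,fx=4,fy=4,interpolation=cv2.INTER_CUBIC))
```

```text
(no output)
```

View pics/w10j.png

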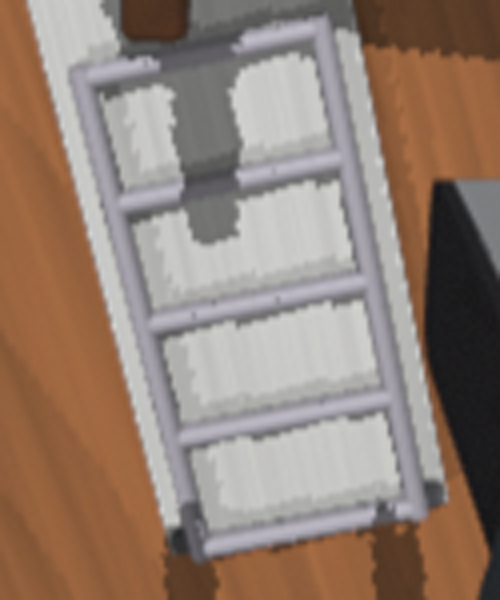

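Run:
```python
import pickle
from h import *
f=pickle.load(open("wrist10.pkl","rb"))
j=lambda x,y:(235+x/4,215+y/4)
P=np.array([atz(f,j(*p),.015) for p in [(88,76),(323,30),(412,510),(197,546)]])[:,:2]
print(P,[np.linalg.norm(P[i]-P[(i+1)%4]) for i in range(4)])
c=P.mean(0); d=(P[0]+P[1]-P[2]-P[3]); th=np.arctan2(-d[0],d[1]); print("centre",c,"yaw",th)
u=np.array([-np.sin(th),np.cos(th)])
print("pockets",[c+u*k for k in(.06,.02,-.02,-.06)],"pivot",c+u*.135)
f1=pickle.load(open("w1.pkl","rb"))
# socket from 3 views with higher precision vs pivot pred
```

```text
[[ 0.5463 -0.1332]
 [ 0.6129 -0.1403]
 [ 0.5962 -0.2985]
 [ 0.5291 -0.2905]] [np.float64(0.06696442891012196), np.float64(0.15900620293399906), np.float64(0.06760139798462725), np.float64(0.1582154019745643)]
centre [ 0.5711 -0.2156] yaw -0.10706709358989319
pockets [array([ 0.5776, -0.156 ]), array([ 0.5733, -0.1957]), array([ 0.569 , -0.2355]), array([ 0.5647, -0.2753])] pivot [ 0.5856 -0.0814]
```

Run:
```python
from h import *
go((0.52,0.17,0.29),1.261)
```

```text
shift/25mm [ 8.8153 -5.5457 -1.8738] turn/360 [ 0.0004 -0.     -0.    ] maxrows 8.815300981741677 0.014906625060092613
```

```bash
python3 -m handwheel '[[0.8,-0.5,-0.4,0,0,0],[1,-0.63,-0.4,0,0,0],[1,-0.63,-0.4,0,0,0],[1,-0.63,-0.4,0,0,0],[1,-0.63,-0.27,0,0,0],[1,-0.63,0,0,0,0],[1,-0.63,0,0,0,0],[1,-0.63,0,0,0,0]]' -1; python3 -m handwheel '[[1,-0.63,0,0,0,0],[0,0,0,0,0,0]]'
python3 - <<'E'
from h import *
import pickle
for n in["wrist"]:
    f=bot.grab_frame(n); cv2.imwrite(f"pics/{n}11.png",f["pixels"]); pickle.dump(f,open(n+"11.pkl","wb"))
E
```

```text
clock: 16.27
position: [0.5259, 0.1427, 0.2882]
tool_rot: [-3.141, 0.0, 1.262]
force: [0.8, 0.1, -0.6]
grip_width: 0.0852
clock: 16.52
position: [0.5181, 0.1725, 0.2883]
tool_rot: [-3.141, -0.0, 1.265]
force: [0.3, -0.0, 0.5]
grip_width: 0.0855
```

View pics/wrist11.png

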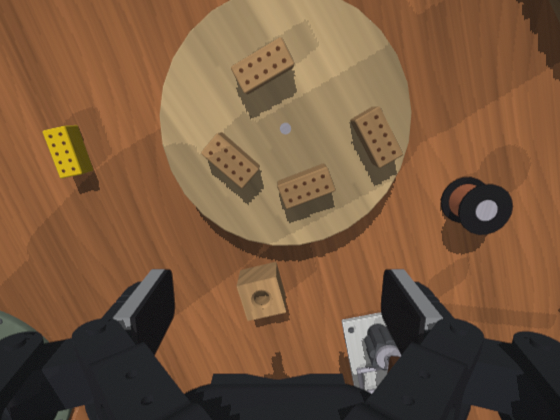

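Run:
```python
import pickle
from h import *
f=pickle.load(open("wrist11.pkl","rb"))
im=f["pixels"][20:220,190:415]; cv2.imwrite("pics/w11c.png",cv2.resize(im,None,fx=3.5,fy=3.0,interpolation=cv2.INTER_CUBIC))
```

```text
(no output)
```

View pics/w11c.png

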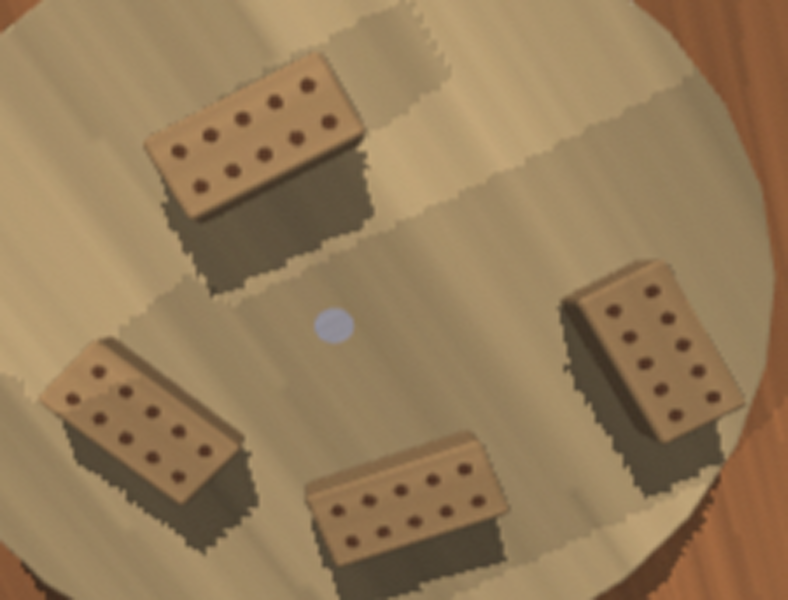

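```bash
cat >> h.py <<'E'
def blank(f,q,z=.073,name=""):
    P=np.array([atz(f,p,z)[:2] for p in q]); c=P.mean(0); d=(P[1]-P[0]+P[2]-P[3]); y=np.arctan2(d[1],d[0])
    if y>np.pi/2:y-=np.pi
    if y<-np.pi/2:y+=np.pi
    print(name,"c",c,"long-axis yaw",round(float(y),3),"lens",np.round([np.linalg.norm(P[i]-P[(i+1)%4]) for i in range(4)],4)); return c,y
E
python3 - <<'E'
import pickle
from h import *
f=pickle.load(open("wrist11.pkl","rb"))
j=lambda L:[(190+x/3.5,20+y/3.0) for x,y in L]
blank(f,j([(179,152),(307,85),(329,122),(201,187)]),name="A")
blank(f,j([(98,371),(205,451),(179,477),(72,398)]),name="B")
blank(f,j([(338,510),(465,468),(478,500),(352,541)]),name="C")
blank(f,j([(652,291),(713,396),(676,415),(613,310)]),name="D")
print(atz(f,j([(335,326)])[0],.045))
E
```

```text
A c [0.5386 0.2848] long-axis yaw 0.202 lens [0.0398 0.0122 0.0398 0.0119]
B c [0.4786 0.2086] long-axis yaw -1.035 lens [0.0403 0.0119 0.0404 0.012 ]
C c [0.5454 0.1585] long-axis yaw 0.071 lens [0.04   0.012  0.04   0.0119]
D c [0.6294 0.1859] long-axis yaw -1.338 lens [0.0397 0.012  0.0402 0.0121]
[0.5428 0.2212 0.045 ]
```

Run:
```python
from h import *
go((0.6294,0.1859,0.13),0.233)
```

```text
shift/25mm [1.9151 4.0386 6.322 ] turn/360 [-0.      0.0001  0.164 ] maxrows 6.322005213593112 5.522557940519028
```

```bash
python3 -m handwheel '[[0.28,0.58,0.6,0,0,0],[0.28,0.58,1,0,0,0],[0.28,0.58,1,0,0,0],[0.28,0.58,1,0,0,0],[0.28,0.58,1,0,0,0],[0.28,0.58,1,0,0,0],[0.235,0.56,0.72,0,0,0],[0,0,0,0,0,0]]'; python3 -m handwheel '[[0,0,0,0,0,0.027],[0,0,0,0,0,0.028],[0,0,0,0,0,0.028],[0,0,0,0,0,0.027],[0,0,0,0,0,0.027],[0,0,0,0,0,0.027],[0,0,0,0,0,0]]'
python3 - <<'E'
from h import *
import pickle
go((0.6294,0.1859,0.053),0.233)
for n in["wrist"]:
    f=bot.grab_frame(n); cv2.imwrite(f"pics/{n}12.png",f["pixels"]); pickle.dump(f,open(n+"12.pkl","wb"))
E
```

```text
clock: 17.58
position: [0.6302, 0.1834, 0.1285]
tool_rot: [-3.14, 0.002, 1.26]
force: [-0.5, -0.2, 0.4]
grip_width: 0.0855
clock: 18.45
position: [0.6303, 0.1843, 0.1311]
tool_rot: [3.141, -0.001, 0.231]
force: [0.1, 0.0, -0.1]
grip_width: 0.0854
shift/25mm [-0.0215 -0.0729  3.1243] turn/360 [ 0.     -0.0001 -0.0003] maxrows 3.124276249049738 0.009347251143859784
```

View pics/wrist12.png

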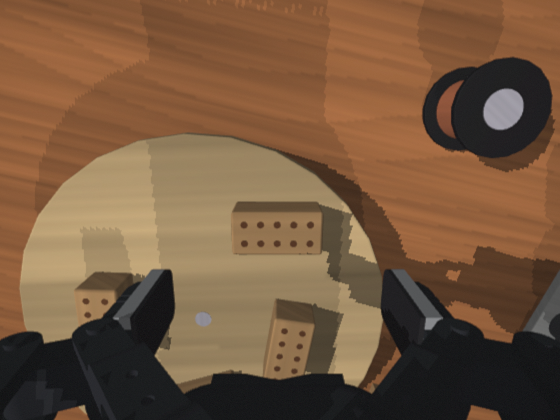

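```bash
python3 -m handwheel '[[-0.02,-0.06,0.6,0,0,0],[0,0,0.9,0,0,0],[0,0,0.9,0,0,0],[0,0,0.6,0,0,0],[0,0,0.12,0,0,0],[0,0,0,0,0,0]]'; python3 -m handwheel '[[0,0,0,0,0,0],[0,0,0,0,0,0],[0,0,0,0,0,0],[0,0,0,0,0,0],[0,0,0,0,0,0]]' 1 40;  python3 - <<'E'
from h import *
import pickle
for n in["wrist"]:
    f=bot.grab_frame(n); cv2.imwrite(f"pics/{n}13.png",f["pixels"]); pickle.dump(f,open(n+"13.pkl","wb"))
E
```

```text
clock: 19.25
position: [0.6298, 0.1857, 0.0522]
tool_rot: [-3.142, -0.0, 0.231]
force: [0.4, -0.1, -0.0]
grip_width: 0.0855
clock: 19.88
position: [0.6301, 0.1859, 0.0529]
tool_rot: [3.142, -0.001, 0.231]
force: [-0.9, 0.5, 5.5]
grip_width: 0.055
```

View pics/wrist13.png

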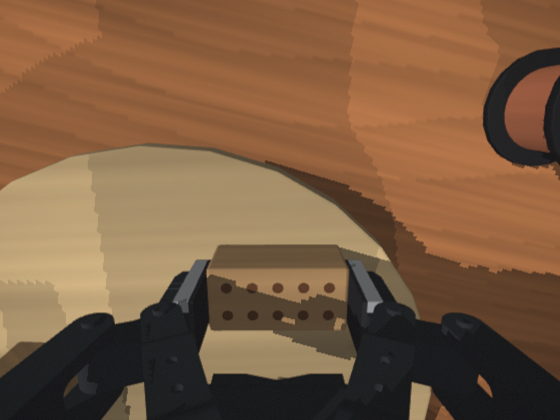

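```bash
cat >> h.py <<'E'
def inhand(f,q,dz=.020):
    s=bot.observe(); R=Ro.from_euler("xyz",s["tool_rot"])
    c=np.mean([atz(f,p,s["position"][2]+dz) for p in q],0); print("blank centre in tool xy (mm)",1000*R.inv().apply(c-s["position"])[:2])
E
python3 - <<'E'
import pickle
from h import *
f=pickle.load(open("wrist13.pkl","rb"))
inhand(f,[(226,287),(329,287),(334,315),(226,315)])
E
python3 -m handwheel '[[0,0,-0.6,0,0,0],[0,0,-1,0,0,0],[0,0,-1,0,0,0],[0,0,-1,0,0,0],[0,0,-1,0,0,0],[0,0,0,0,0,0]]'
python3 - <<'E'
from h import *
go((0.5655,-.2765,0.165),1.476)
E
```

```text
blank centre in tool xy (mm) [-0.1634 -0.8075]
clock: 20.68
position: [0.6307, 0.186, 0.17]
tool_rot: [-3.141, -0.004, 0.23]
force: [0.9, -0.3, -0.6]
grip_width: 0.0554
shift/25mm [-6.7637 17.4168  0.1715] turn/360 [ 0.0004 -0.0006 -0.1982] maxrows 17.416777943807766 6.67475613780122
```

```bash
python3 -m handwheel '[[-0.3,0.7,0,0,0,0],[-0.37,0.96,0,0,0,0],[-0.37,0.96,0,0,0,0],[-0.37,0.96,0,0,0,0],[-0.37,0.96,0,0,0,0],[-0.37,0.96,0,0,0,0],[-0.37,0.96,0,0,0,0],[-0.37,0.96,0,0,0,0]]'; python3 -m handwheel '[[-0.38,0.97,0,0,0,0],[-0.38,0.97,0,0,0,0],[-0.38,0.97,0,0,0,0],[-0.38,0.97,0,0,0,0],[-0.38,0.97,0,0,0,0],[-0.38,0.97,0,0,0,0],[-0.38,0.97,0,0,0,0],[-0.38,0.97,0,0,0,0]]';  python3 -m handwheel '[[-0.38,0.97,0,0,0,0],[-0.38,0.97,0,0,0,0],[0,0,0,0,0,-0.028],[0,0,0,0,0,-0.028],[0,0,0,0,0,-0.028],[0,0,0,0,0,-0.028],[0,0,0,0,0,-0.028],[0,0,0,0,0,-0.028]]'; python3 -m handwheel '[[0,0,0,0,0,-0.028],[0,0,0,0,0,0]]'
python3 - <<'E'
from h import *
go((0.5655,-.2765,0.08),1.476)
E
```

```text
clock: 21.68
position: [0.6007, -0.0135, 0.1665]
tool_rot: [3.141, 0.001, 0.23]
force: [-0.3, -0.9, -0.4]
grip_width: 0.0547
clock: 22.68
position: [0.5707, -0.2194, 0.1666]
tool_rot: [-3.141, 0.001, 0.23]
force: [0.2, 0.4, -0.1]
grip_width: 0.0547
clock: 23.68
position: [0.5634, -0.27, 0.1665]
tool_rot: [-3.14, 0.0, 1.291]
force: [-0.6, 1.0, -1.1]
grip_width: 0.0552
clock: 23.92
position: [0.5635, -0.27, 0.1664]
tool_rot: [-3.14, -0.0, 1.46]
force: [0.3, -0.1, -0.8]
grip_width: 0.055
shift/25mm [-0.2493  0.1115  3.4578] turn/360 [-0.0002 -0.     -0.0025] maxrows 3.4577625469976905 0.08419438767217853
```

```bash
python3 -m handwheel '[[-0.25,0.14,0.5,0,0,-0.0025],[0,0,1,0,0,0],[0,0,1,0,0,0],[0,0,0.8,0,0,0],[0,0,0,0,0,0]]'
python3 - <<'E'
from h import *
import pickle
go((0.5655,-.2765,0.016),1.476)
f=bot.grab_frame("wrist"); cv2.imwrite("pics/w14.png",f["pixels"]); pickle.dump(f,open("w14.pkl","wb"))
E
```

```text
clock: 24.55
position: [0.5667, -0.2757, 0.0829]
tool_rot: [-3.139, -0.001, 1.477]
force: [-0.5, -0.9, -0.1]
grip_width: 0.0552
shift/25mm [-0.0373 -0.0367  2.6774] turn/360 [-0.0004 -0.0001  0.0001] maxrows 2.677394458335084 0.01279991844582026
```

View pics/w14.png

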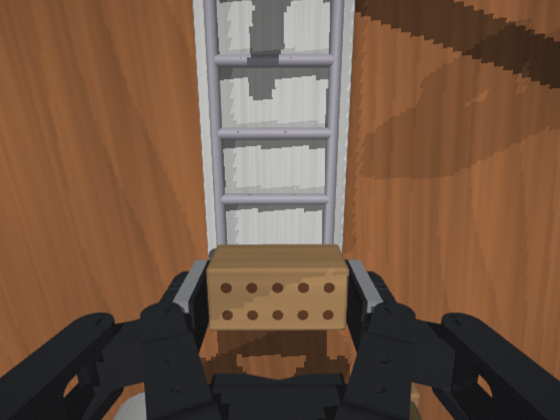

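Run:
```python
import pickle
from h import *
f=pickle.load(open("w14.pkl","rb"))
s=bot.observe(); R=Ro.from_euler("xyz",s["tool_rot"])
P=[]
for l,r,row in [((214,60),(335,60),0),((217,132),(333,132),0),((219,199),(331,199),0)]:
    a,b=atz(f,l,.0145),atz(f,r,.0145); m=(a+b)/2; P.append(m); print(np.linalg.norm(a-b),m, 1000*R.inv().apply(m-s["position"])[:2])
u=(P[0]-P[2]); print(np.linalg.norm(u)); u/=np.linalg.norm(u); print("p4",P[1]-.06*u,P[2]-.02*u,"yaw",np.arctan2(-u[0],u[1]))
inhand(f,[(226,287),(329,287),(334,315),(226,315)])
```

```text
0.06704929079207467 [ 0.5744 -0.177   0.0145] [99.0456 -2.1622]
0.0678331495333081 [ 0.571  -0.2158  0.0145] [60.0878 -1.9424]
0.06904736041538542 [ 0.5671 -0.2559  0.0145] [19.7549 -2.0018]
0.07929091528726398
p4 [ 0.5655 -0.2755  0.0145] [ 0.5653 -0.2758  0.0145] yaw -0.09160192347229149
blank centre in tool xy (mm) [1.4684 0.06  ]
```

```bash
python3 -m handwheel '[[-0.03,-0.06,0.6,0,0,0],[0,0,0.8,0,0,0],[0,0,0.6,0,0,0],[0,0,0.4,0,0,0],[0,0,0.2,0,0,0],[0,0,0,0,0,0]]'
```

```text
clock: 25.35
position: [0.5659, -0.2764, 0.0195]
tool_rot: [-3.141, 0.0, 1.478]
force: [-1.3, -0.6, -0.2]
grip_width: 0.0551
```

```bash
python3 -m handwheel '[[0,0,0.1,0,0,0],[0,0,0.05,0,0,0],[0,0,0,0,0,0]]'; python3 -m handwheel '[[0,0,0,0,0,0],[0,0,0,0,0,0],[0,0,0,0,0,0]]' -0.7;  python3 -m handwheel '[[0,0,-0.4,0,0,0],[0,0,-1,0,0,0],[0,0,-1,0,0,0],[0,0,-1,0,0,0],[0,0,-1,0,0,0],[0,0,0,0,0,0]]' -1
python3 - <<'E'
from h import *
import pickle
f=bot.grab_frame("wrist"); cv2.imwrite("pics/w15.png",f["pixels"]); pickle.dump(f,open("w15.pkl","wb"))
E
```

```text
clock: 25.72
position: [0.5659, -0.2765, 0.016]
tool_rot: [3.141, 0.0, 1.478]
force: [-0.8, -0.4, -0.2]
grip_width: 0.055
clock: 26.1
position: [0.5659, -0.2765, 0.0159]
tool_rot: [3.142, 0.0, 1.478]
force: [0.7, -0.5, 0.1]
grip_width: 0.0724
clock: 26.85
position: [0.5668, -0.2768, 0.1282]
tool_rot: [3.139, 0.001, 1.478]
force: [-0.0, 0.2, -0.4]
grip_width: 0.0856
```

View pics/w15.png

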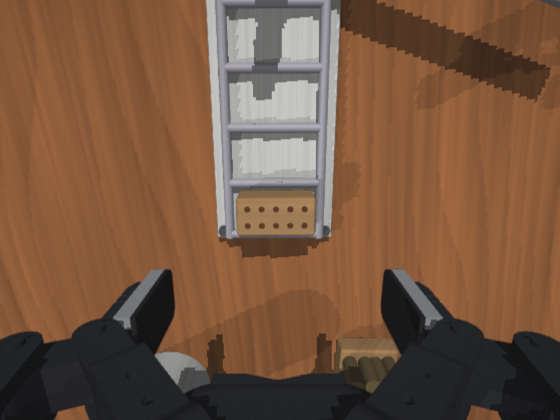

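```bash
python3 -m handwheel '[[0.5,0,-0.7,0,0,0],[0.95,-0.2,-0.8,0,0,0],[0.95,-0.2,-0.8,0,0,0],[0.95,-0.2,-0.8,0,0,0],[0.95,-0.2,-0.8,0,0,0],[0.95,-0.2,-0.8,0,0,0],[0.95,-0.2,-0.8,0,0,0],[0.95,-0.2,-0.8,0,0,0]]'; python3 -m handwheel '[[0.95,-0.2,0,0,0,0],[0.95,-0.2,0,0,0,0],[0.95,-0.2,0,0,0,0],[0.95,-0.2,0,0,0,0],[0.95,-0.2,0,0,0,0],[0.95,-0.2,0,0,0,0],[0.95,-0.2,0,0,0,0],[0.95,-0.2,0,0,0,0]]';  python3 -m handwheel '[[0.95,-0.2,0,0,0,0],[0.95,-0.2,0,0,0,0],[0,0,0,0,0,0]]'
python3 - <<'E'
from h import *
import pickle
f=bot.grab_frame("wrist"); cv2.imwrite("pics/w16.png",f["pixels"]); pickle.dump(f,open("w16.pkl","wb"))
E
```

```text
clock: 27.9
position: [0.5474, -0.0936, 0.2847]
tool_rot: [3.142, 0.0, 1.478]
force: [0.4, 0.1, 1.1]
grip_width: 0.0854
clock: 28.9
position: [0.525, 0.0992, 0.284]
tool_rot: [3.142, 0.0, 1.478]
force: [-0.1, 0.7, 0.8]
grip_width: 0.0851
clock: 29.28
position: [0.5192, 0.1483, 0.284]
tool_rot: [3.142, -0.001, 1.481]
force: [-0.7, 0.0, -0.3]
grip_width: 0.086
```

View pics/w16.png

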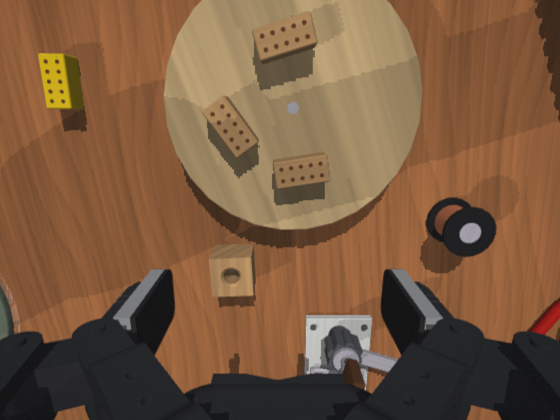

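Run:
```python
import pickle
from h import *
f=pickle.load(open("w16.pkl","rb"))
im=f["pixels"][0:200,190:350]; cv2.imwrite("pics/w16c.png",cv2.resize(im,None,fx=4,fy=3.0,interpolation=cv2.INTER_CUBIC))
```

```text
(no output)
```

View pics/w16c.png

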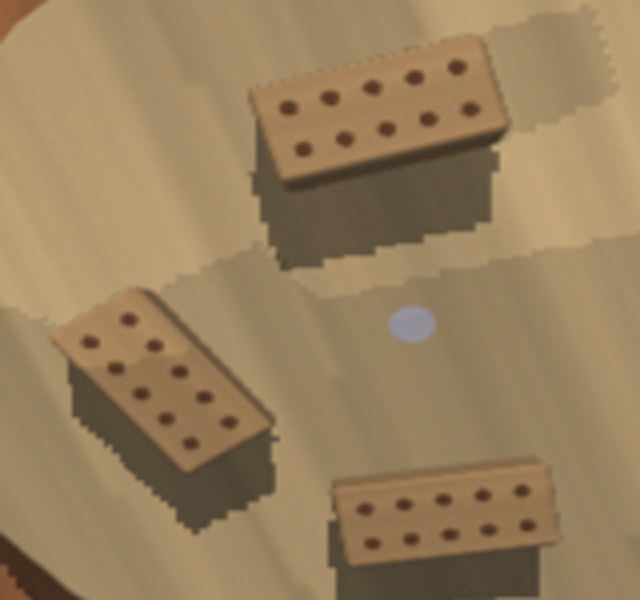

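Run:
```python
import pickle
from h import *
f=pickle.load(open("w16.pkl","rb"))
j=lambda L:[(190+x/4,y/3.0) for x,y in L]
blank(f,j([(288,108),(457,67),(470,109),(303,149)]),name="A")
blank(f,j([(129,319),(230,422),(191,444),(90,342)]),name="B")
blank(f,j([(364,509),(522,490),(528,525),(372,543)]),name="C")
go((0.545,0.1575,0.13),np.pi/2+.064)
```

```text
A c [0.5387 0.2849] long-axis yaw 0.195 lens [0.04   0.012  0.0399 0.0119]
B c [0.4787 0.2087] long-axis yaw -1.035 lens [0.0401 0.0122 0.0401 0.0121]
C c [0.5452 0.1583] long-axis yaw 0.068 lens [0.0402 0.012  0.0401 0.0118]
shift/25mm [0.5172 0.9759 6.1507] turn/360 [ 0.      0.     -0.0248] maxrows 6.150740336049377 0.8340805226684552
```

```bash
python3 -m handwheel '[[0.09,0.16,0.6,0,0,0],[0.09,0.16,1,0,0,0],[0.09,0.16,1,0,0,0],[0.09,0.16,1,0,0,0],[0.09,0.16,1,0,0,0],[0.09,0.17,1,0,0,0],[0,0,0.55,0,0,-0.0255],[0,0,0,0,0,0]]' -0.75;  python3 - <<'E'
from h import *
import pickle
go((0.5452,0.1583,0.053),1.639)
f=bot.grab_frame("wrist"); cv2.imwrite("pics/w17.png",f["pixels"]); pickle.dump(f,open("w17.pkl","wb"))
E
```

```text
clock: 30.32
position: [0.5447, 0.1563, 0.1278]
tool_rot: [-3.139, 0.0, 1.637]
force: [-0.1, -0.2, 0.1]
grip_width: 0.075
shift/25mm [0.0785 0.0333 2.9936] turn/360 [-0.0004  0.     -0.0004] maxrows 2.993571799642172 0.014799650070890936
```

View pics/w17.png

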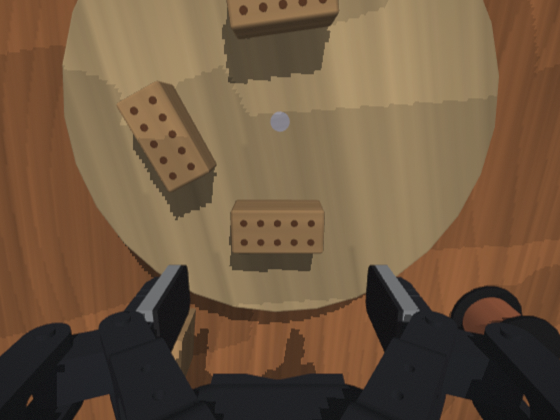

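```bash
python3 -m handwheel '[[0.07,0.03,0.5,0,0,0],[0,0,0.9,0,0,0],[0,0,0.9,0,0,0],[0,0,0.55,0,0,0],[0,0,0.12,0,0,0],[0,0,0,0,0,0]]'; python3 -m handwheel '[[0,0,0,0,0,0],[0,0,0,0,0,0],[0,0,0,0,0,0],[0,0,0,0,0,0],[0,0,0,0,0,0]]' 1 40;  python3 -m handwheel '[[0,0,-0.6,0,0,0],[0,0,-1,0,0,0],[0,0,-1,0,0,0],[0,0,-1,0,0,0],[0,0,-1,0,0,0],[0,0,0,0,0,0]]'
python3 - <<'E'
from h import *
import pickle
go((0.5697,-.2367,0.165),1.478)
f=bot.grab_frame("wrist"); cv2.imwrite("pics/w18.png",f["pixels"]); pickle.dump(f,open("w18.pkl","wb"))
E
```

```text
clock: 31.12
position: [0.5462, 0.159, 0.0557]
tool_rot: [3.141, -0.0, 1.638]
force: [-0.4, -0.0, 1.0]
grip_width: 0.0749
clock: 31.75
position: [0.5465, 0.159, 0.0562]
tool_rot: [3.14, -0.0, 1.638]
force: [-0.9, -0.5, 7.4]
grip_width: 0.0554
clock: 32.5
position: [0.5467, 0.1592, 0.1729]
tool_rot: [3.138, -0.0, 1.638]
force: [0.3, -0.5, -0.7]
grip_width: 0.0551
shift/25mm [-15.8629  -0.1448   0.3084] turn/360 [ 0.0005 -0.0001  0.0254] maxrows 15.862885825827952 0.8564685139823205
```

View pics/w18.png

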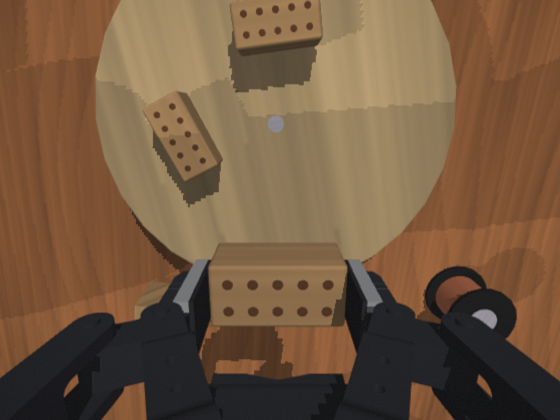

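```bash
python3 - <<'E'
import pickle
from h import *
f=pickle.load(open("w18.pkl","rb"))
inhand(f,[(227,285),(328,285),(331,310),(228,311)],.0168)
E
python3 -m handwheel '[[-0.7,0,0,0,0,0],[-1,0,0,0,0,0],[-1,0,0,0,0,0],[-1,0,0,0,0,0],[-1,0,0,0,0,0],[-1,0,0,0,0,0],[-1,0,0,0,0,0],[-1,0,0,0,0,0]]'; python3 -m handwheel '[[-1,0,0,0,0,0],[-1,0,0,0,0,0],[-1,0,0,0,0,0],[-1,0,0,0,0,0],[-1,0,0,0,0,0],[-1,0,0,0,0,0],[-1,0,0,0,0,0],[-1,-0.14,0,0,0,0]]';  python3 -m handwheel '[[-0.16,0,0.3,0,0,0.0254],[0,0,1,0,0,0],[0,0,1,0,0,0],[0,0,1,0,0,0],[0,0,0,0,0,0]]'
python3 - <<'E'
from h import *
import pickle
go((0.5697,-.2367,0.019),1.478)
f=bot.grab_frame("wrist"); cv2.imwrite("pics/w19.png",f["pixels"]); pickle.dump(f,open("w19.pkl","wb"))
E
```

```text
blank centre in tool xy (mm) [-0.1693  1.346 ]
clock: 33.55
position: [0.5582, -0.0353, 0.1697]
tool_rot: [-3.14, 0.0, 1.637]
force: [0.4, 0.3, -0.7]
grip_width: 0.055
clock: 34.55
position: [0.5678, -0.2348, 0.1696]
tool_rot: [-3.14, -0.0, 1.637]
force: [0.1, 1.1, -1.0]
grip_width: 0.0547
clock: 35.17
position: [0.5672, -0.2375, 0.0859]
tool_rot: [-3.138, -0.001, 1.478]
force: [0.0, 0.1, 0.7]
grip_width: 0.0545
shift/25mm [0.0381 0.105  2.6754] turn/360 [-0.0006 -0.0001 -0.    ] maxrows 2.675386697152649 0.020311271197648546
```

View pics/w19.png

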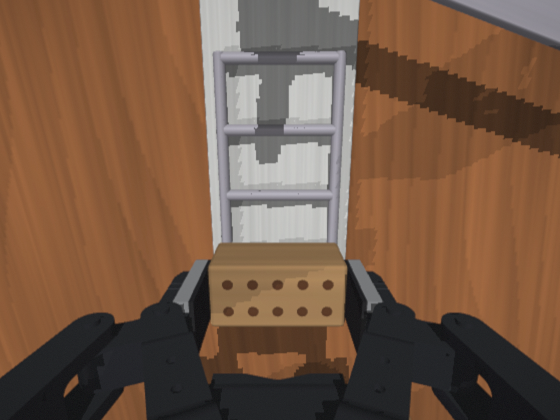

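```bash
python3 -m handwheel '[[0.04,0.1,0.6,0,0,0],[0,0,0.8,0,0,0],[0,0,0.6,0,0,0],[0,0,0.4,0,0,0],[0,0,0.15,0,0,0],[0,0,0,0,0,0]]';python3 -m handwheel '[[0,0,0.07,0,0,0],[0,0,0.05,0,0,0],[0,0,0,0,0,0]]'
```

```text
clock: 35.98
position: [0.5714, -0.2361, 0.024]
tool_rot: [-3.141, 0.0, 1.478]
force: [-1.6, 1.0, -0.8]
grip_width: 0.055
clock: 36.35
position: [0.5714, -0.2364, 0.0211]
tool_rot: [-3.141, 0.0, 1.478]
force: [-4.8, -1.0, 0.2]
grip_width: 0.0553
```

```bash
python3 -m handwheel '[[0,-0.05,0,0,0,0],[0,0,0.07,0,0,0],[0,0,0,0,0,0]]';python3 -m handwheel '[[0,0,0,0,0,0],[0,0,0,0,0,0],[0,0,0,0,0,0]]' -0.7;  python3 -m handwheel '[[0,0,-0.4,0,0,0],[0,0,-1,0,0,0],[0,0,-1,0,0,0],[0,0,-1,0,0,0],[0,0,-1,0,0,0],[0,0,0,0,0,0]]' -1
python3 - <<'E'
from h import *
import pickle
f=bot.grab_frame("wrist"); cv2.imwrite("pics/w20.png",f["pixels"]); pickle.dump(f,open("w20.pkl","wb"))
E
```

```text
clock: 36.72
position: [0.5707, -0.236, 0.0193]
tool_rot: [3.141, 0.0, 1.478]
force: [0.8, 0.8, 0.6]
grip_width: 0.0551
clock: 37.1
position: [0.5704, -0.2361, 0.0193]
tool_rot: [3.142, 0.0, 1.478]
force: [-0.0, -0.1, 0.8]
grip_width: 0.0726
clock: 37.85
position: [0.5713, -0.2364, 0.1317]
tool_rot: [3.139, 0.001, 1.478]
force: [0.4, -0.5, -0.3]
grip_width: 0.0854
```

View pics/w20.png

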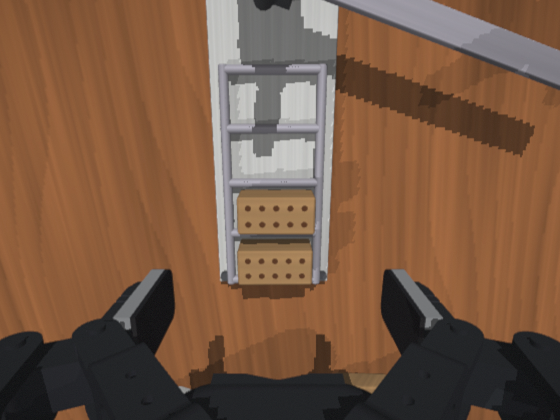

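```bash
python3 -m handwheel '[[0.4,0,-0.7,0,0,0],[0.9,-0.2,-0.8,0,0,0],[0.95,-0.2,-0.8,0,0,0],[0.95,-0.2,-0.8,0,0,0],[0.95,-0.2,-0.8,0,0,0],[0.95,-0.2,-0.8,0,0,0],[0.95,-0.2,-0.8,0,0,0],[0.95,-0.2,-0.8,0,0,0]]'; python3 -m handwheel '[[0.95,-0.3,0,0,0,0],[0.95,-0.3,0,0,0,0],[0.95,-0.3,0,0,0,0],[0.95,-0.3,0,0,0,0],[0.95,-0.3,0,0,0,0],[0.95,-0.3,0,0,0,0],[0.95,-0.3,0,0,0,0],[0.95,-0.3,0,0,0,0]]';  python3 -m handwheel '[[0.5,-0.3,0,0,0,0],[0,0,0,0,0,0]]'
python3 - <<'E'
from h import *
import pickle
f=bot.grab_frame("wrist"); cv2.imwrite("pics/w21.png",f["pixels"]); pickle.dump(f,open("w21.pkl","wb"))
im=f["pixels"][0:200,190:390]; cv2.imwrite("pics/w21c.png",cv2.resize(im,None,fx=4,fy=3.0,interpolation=cv2.INTER_CUBIC))
E
```

```text
clock: 38.9
position: [0.5515, -0.0569, 0.2882]
tool_rot: [3.141, 0.0, 1.478]
force: [1.1, -0.2, -0.2]
grip_width: 0.0853
clock: 39.9
position: [0.509, 0.1376, 0.2875]
tool_rot: [3.142, 0.0, 1.478]
force: [-0.4, -0.5, -0.2]
grip_width: 0.0853
clock: 40.15
position: [0.5027, 0.15, 0.2871]
tool_rot: [3.141, 0.0, 1.48]
force: [0.2, -0.7, -0.6]
grip_width: 0.0859
```

View pics/w21c.png

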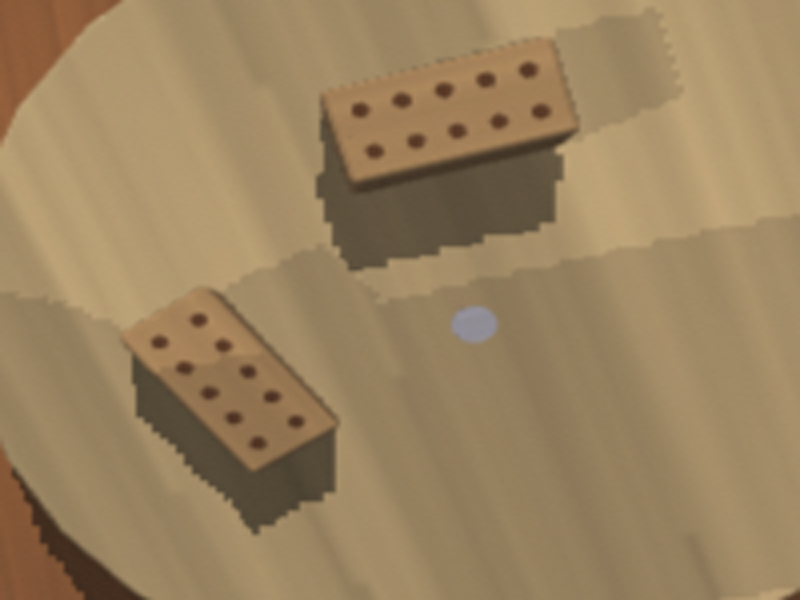

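Run:
```python
import pickle
from h import *
f=pickle.load(open("w21.pkl","rb"))
j=lambda L:[(190+x/4,y/3.0) for x,y in L]
blank(f,j([(360,110),(529,70),(541,111),(374,151)]),name="A")
c,y=blank(f,j([(199,320),(297,421),(258,443),(160,342)]),name="B")
go((*c,0.13),np.pi/2+y)
```

```text
A c [0.5388 0.2849] long-axis yaw 0.193 lens [0.0402 0.0118 0.0401 0.012 ]
B c [0.4787 0.2087] long-axis yaw -1.034 lens [0.0398 0.0122 0.04   0.0119]
shift/25mm [ 2.2908 -1.1949  6.2768] turn/360 [0.0001 0.0001 0.15  ] maxrows 6.276843204543945 5.049232551825413
```

```bash
python3 -m handwheel '[[0.38,-0.2,0.6,0,0,0],[0.38,-0.2,1,0,0,0],[0.38,-0.2,1,0,0,0],[0.38,-0.2,1,0,0,0],[0.38,-0.2,1,0,0,0],[0.39,-0.195,1,0,0,0],[0,0,0.68,0,0,0.025],[0,0,0,0,0,0.025]]' -0.8; python3 -m handwheel '[[0,0,0,0,0,0.025],[0,0,0,0,0,0.025],[0,0,0,0,0,0.025],[0,0,0,0,0,0.025],[0,0,0,0,0,0]]'
python3 - <<'E'
from h import *
import pickle
go((0.4787,.2087,0.053),.537)
f=bot.grab_frame("wrist"); cv2.imwrite("pics/w22.png",f["pixels"]); pickle.dump(f,open("w22.pkl","wb"))
E
```

```text
clock: 41.2
position: [0.4775, 0.2085, 0.1275]
tool_rot: [-3.139, 0.002, 1.159]
force: [0.9, 0.6, -0.6]
grip_width: 0.0766
clock: 41.82
position: [0.4783, 0.2089, 0.1291]
tool_rot: [3.141, 0.001, 0.537]
force: [-0.1, 0.3, 0.7]
grip_width: 0.0769
shift/25mm [0.0132 0.0144 3.0437] turn/360 [ 0.      0.0001 -0.0001] maxrows 3.0436572965697866 0.004726438373241232
```

View pics/w22.png

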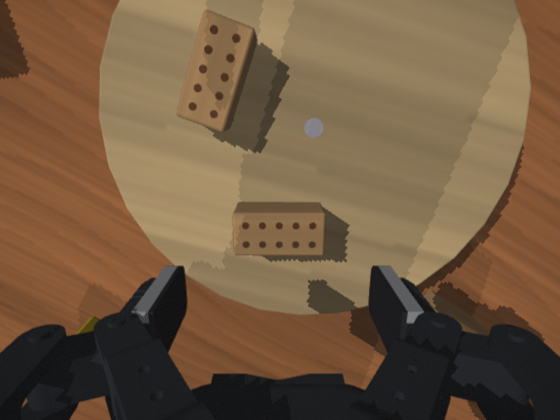

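```bash
python3 -m handwheel '[[0.01,0.02,0.6,0,0,0],[0,0,0.9,0,0,0],[0,0,0.9,0,0,0],[0,0,0.5,0,0,0],[0,0,0.1,0,0,0],[0,0,0,0,0,0]]'; python3 -m handwheel '[[0,0,0,0,0,0],[0,0,0,0,0,0],[0,0,0,0,0,0],[0,0,0,0,0,0],[0,0,0,0,0,0]]' 1 40;  python3 -m handwheel '[[0,0,-0.6,0,0,0],[0,0,-1,0,0,0],[0,0,-1,0,0,0],[0,0,-1,0,0,0],[0,0,-1,0,0,0],[0,0,0,0,0,0]]'
python3 - <<'E'
from h import *
import pickle
go((0.5733,-.1967,0.165),1.478)
f=bot.grab_frame("wrist"); cv2.imwrite("pics/w23.png",f["pixels"]); pickle.dump(f,open("w23.pkl","wb"))
E
```

```text
clock: 42.62
position: [0.4793, 0.2088, 0.055]
tool_rot: [3.142, -0.0, 0.536]
force: [-0.2, 0.9, -0.3]
grip_width: 0.0768
clock: 43.25
position: [0.4795, 0.2088, 0.0556]
tool_rot: [3.141, -0.001, 0.536]
force: [-2.3, -0.8, 8.6]
grip_width: 0.055
clock: 44.0
position: [0.48, 0.2091, 0.1723]
tool_rot: [3.141, -0.003, 0.536]
force: [0.0, 0.1, -1.0]
grip_width: 0.0548
shift/25mm [-5.0789 15.863   0.2845] turn/360 [ 0.0004 -0.0005 -0.15  ] maxrows 15.862965233022829 5.049260263154873
```

View pics/w23.png

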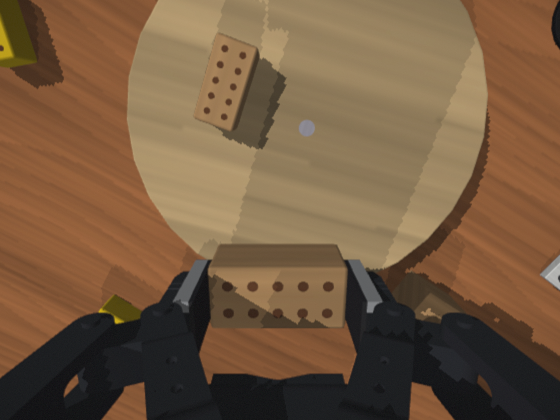

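```bash
python3 -m handwheel '[[-0.2,0.6,0,0,0,0],[-0.31,0.96,0,0,0,0],[-0.31,0.96,0,0,0,0],[-0.31,0.96,0,0,0,0],[-0.31,0.96,0,0,0,0],[-0.31,0.96,0,0,0,0],[-0.31,0.96,0,0,0,0],[-0.31,0.96,0,0,0,0]]'; python3 -m handwheel '[[-0.31,0.96,0,0,0,0],[-0.31,0.96,0,0,0,0],[-0.31,0.96,0,0,0,0],[-0.31,0.96,0,0,0,0],[-0.31,0.96,0,0,0,0],[-0.31,0.96,0,0,0,0],[-0.31,0.96,0,0,0,0],[-0.31,0.96,0,0,0,0]]';  python3 -m handwheel '[[-0.28,0.86,0,0,0,0],[0,0,0,0,0,-0.025],[0,0,0,0,0,-0.025],[0,0,0,0,0,-0.025],[0,0,0,0,0,-0.025],[0,0,0,0,0,-0.025],[0,0,0,0,0,-0.025],[0,0,0,0,0,0]]'
python3 - <<'E'
from h import *
go((0.5733,-.1967,0.085),1.478)
E
```

```text
clock: 45.05
position: [0.5213, 0.0191, 0.1691]
tool_rot: [-3.141, 0.001, 0.535]
force: [0.1, -0.2, 0.2]
grip_width: 0.055
clock: 46.05
position: [0.5656, -0.1775, 0.169]
tool_rot: [-3.141, 0.001, 0.535]
force: [-0.4, 0.6, -0.2]
grip_width: 0.0547
clock: 47.05
position: [0.5709, -0.1984, 0.1693]
tool_rot: [-3.141, -0.0, 1.477]
force: [-0.3, 0.5, -0.6]
grip_width: 0.0548
shift/25mm [0.0747 0.0914 3.3714] turn/360 [-0.0001 -0.0001 -0.0001] maxrows 3.3713943498741177 0.004771261462357553
```

```bash
python3 -m handwheel '[[0.07,0.08,0.5,0,0,0],[0,0,1,0,0,0],[0,0,1,0,0,0],[0,0,0.87,0,0,0],[0,0,0,0,0,0]]'
python3 - <<'E'
from h import *
import pickle
go((0.5733,-.1967,0.0186),1.478)
f=bot.grab_frame("wrist"); cv2.imwrite("pics/w24.png",f["pixels"]); pickle.dump(f,open("w24.pkl","wb"))
E
```

```text
clock: 47.68
position: [0.5727, -0.1957, 0.0838]
tool_rot: [-3.139, -0.0, 1.478]
force: [-0.3, 0.4, 0.2]
grip_width: 0.0547
shift/25mm [-0.0386  0.034   2.6093] turn/360 [-0.0004 -0.0001 -0.    ] maxrows 2.6093157824205835 0.014167101171326833
```

View pics/w24.png

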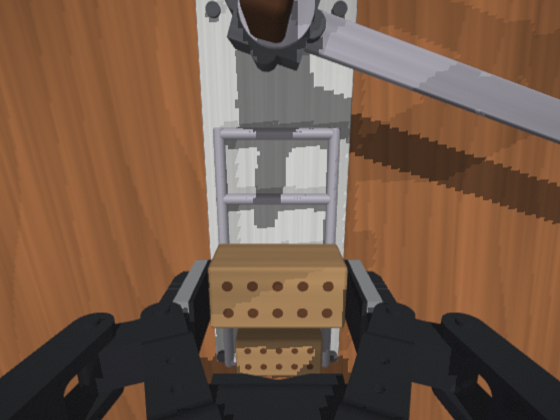

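```bash
python3 -m handwheel '[[-0.03,0,0.6,0,0,0],[0,0,0.8,0,0,0],[0,0,0.6,0,0,0],[0,0,0.3,0,0,0],[0,0,0.15,0,0,0],[0,0,0,0,0,0]]';python3 -m handwheel '[[0,0,0.08,0,0,0],[0,0,0.05,0,0,0],[0,0,0,0,0,0]]'
```

```text
clock: 48.48
position: [0.5736, -0.1969, 0.0244]
tool_rot: [3.141, 0.0, 1.478]
force: [-0.2, 0.8, 0.4]
grip_width: 0.0549
clock: 48.85
position: [0.5735, -0.1969, 0.0211]
tool_rot: [3.141, 0.0, 1.478]
force: [-0.9, 0.6, 0.6]
grip_width: 0.0549
```

```bash
python3 -m handwheel '[[0,0,0.05,0,0,0],[0,0,0.05,0,0,0],[0,0,0,0,0,0]]';python3 -m handwheel '[[0,0,0,0,0,0],[0,0,0,0,0,0],[0,0,0,0,0,0]]' -0.7;  python3 -m handwheel '[[0,0,-0.4,0,0,0],[0,0,-1,0,0,0],[0,0,-1,0,0,0],[0,0,-1,0,0,0],[0,0,-1,0,0,0],[0,0,0,0,0,0]]' -1
python3 - <<'E'
from h import *
import pickle
f=bot.grab_frame("wrist"); cv2.imwrite("pics/w25.png",f["pixels"]); pickle.dump(f,open("w25.pkl","wb"))
go((0.515,0.15,0.285),1.478)
E
```

```text
clock: 49.22
position: [0.5735, -0.1969, 0.0187]
tool_rot: [3.142, 0.0, 1.478]
force: [-0.5, 0.4, 3.9]
grip_width: 0.0548
clock: 49.6
position: [0.5734, -0.1969, 0.0185]
tool_rot: [-3.142, 0.0, 1.478]
force: [-0.0, 0.6, 0.1]
grip_width: 0.0727
clock: 50.35
position: [0.5744, -0.1971, 0.1309]
tool_rot: [3.139, 0.001, 1.478]
force: [0.9, 0.5, -0.5]
grip_width: 0.0854
shift/25mm [13.6014 -3.6139 -6.2311] turn/360 [0.0002 0.0001 0.    ] maxrows 13.60141047990966 0.007891503304704228
```

View pics/w25.png

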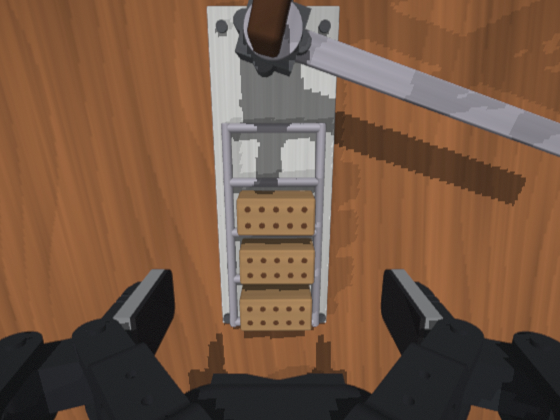

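```bash
python3 -m handwheel '[[0,0,-0.8,0,0,0],[0.6,-0.2,-1,0,0,0],[1,-0.27,-1,0,0,0],[1,-0.27,-1,0,0,0],[1,-0.27,-1,0,0,0],[1,-0.27,-1,0,0,0],[1,-0.27,-0.4,0,0,0],[1,-0.27,0,0,0,0]]'; python3 -m handwheel '[[1,-0.27,0,0,0,0],[1,-0.27,0,0,0,0],[1,-0.27,0,0,0,0],[1,-0.27,0,0,0,0],[1,-0.27,0,0,0,0],[1,-0.27,0,0,0,0],[1,-0.27,0,0,0,0],[0,0,0,0,0,0]]'
python3 - <<'E'
from h import *
import pickle
f=bot.grab_frame("wrist"); cv2.imwrite("pics/w26.png",f["pixels"]); pickle.dump(f,open("w26.pkl","wb"))
im=f["pixels"][0:200,190:390]; cv2.imwrite("pics/w26c.png",cv2.resize(im,None,fx=4,fy=3.0,interpolation=cv2.INTER_CUBIC))
E
```

```text
clock: 51.4
position: [0.5432, -0.0271, 0.2842]
tool_rot: [3.141, 0.0, 1.478]
force: [0.4, 0.1, 0.4]
grip_width: 0.0855
clock: 52.4
position: [0.5115, 0.1524, 0.2834]
tool_rot: [-3.141, -0.0, 1.482]
force: [-0.3, -0.5, -0.4]
grip_width: 0.0852
```

View pics/w26c.png

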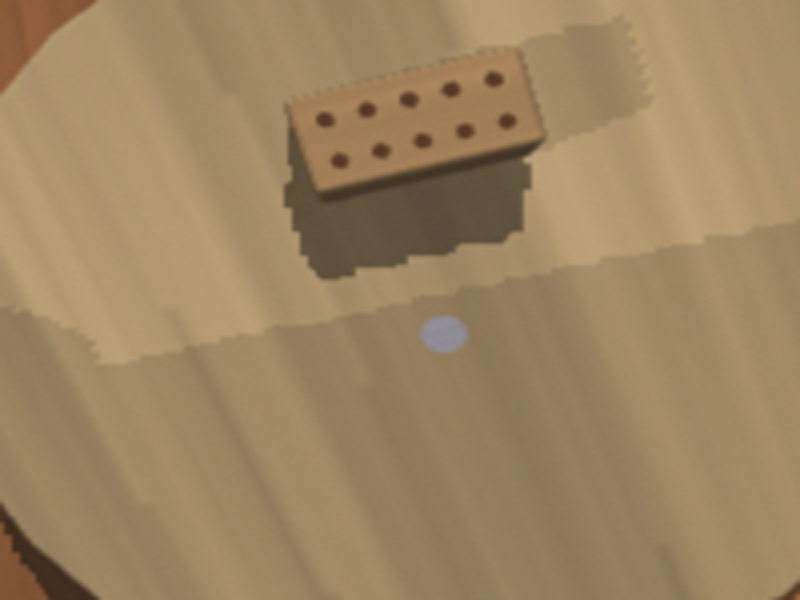

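Run:
```python
import pickle
from h import *
f=pickle.load(open("w26.pkl","rb"))
j=lambda L:[(190+x/4,y/3.0) for x,y in L]
c,y=blank(f,j([(325,119),(494,79),(507,121),(340,161)]),name="A")
go((*c,0.13),np.pi/2+y)
```

```text
A c [0.5389 0.2849] long-axis yaw 0.194 lens [0.0399 0.012  0.0399 0.0123]
shift/25mm [5.4317 0.5933 6.1296] turn/360 [-0.0001  0.     -0.0454] maxrows 6.129551104798539 1.5274024598450602
```

```bash
python3 -m handwheel '[[0.8,0.09,0.6,0,0,0],[0.93,0.1,1,0,0,0],[0.93,0.1,1,0,0,0],[0.93,0.1,1,0,0,0],[0.93,0.1,1,0,0,0],[0.91,0.1,1,0,0,-0.02],[0,0,0.53,0,0,-0.0254],[0,0,0,0,0,0]]' -0.8
python3 - <<'E'
from h import *
import pickle
go((0.5389,.2849,0.053),1.765)
f=bot.grab_frame("wrist"); cv2.imwrite("pics/w27.png",f["pixels"]); pickle.dump(f,open("w27.pkl","wb"))
E
```

```text
clock: 53.45
position: [0.5394, 0.283, 0.129]
tool_rot: [-3.139, 0.001, 1.762]
force: [-0.4, -0.7, -0.1]
grip_width: 0.0768
shift/25mm [0.079  0.0043 3.0394] turn/360 [-0.0004  0.0001 -0.0004] maxrows 3.0394474197739045 0.014840602449216297
```

View pics/w27.png

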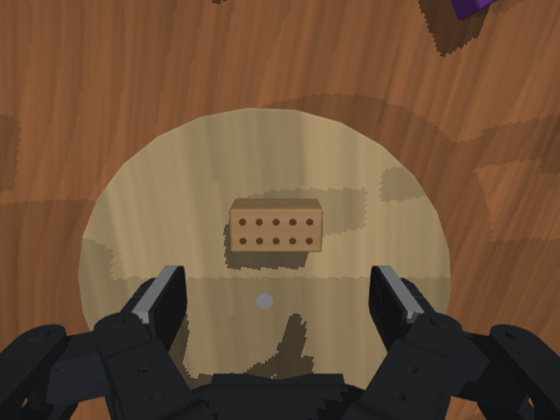

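```bash
python3 -m handwheel '[[0.06,0,0.6,0,0,0],[0,0,0.9,0,0,0],[0,0,0.9,0,0,0],[0,0,0.5,0,0,0],[0,0,0.1,0,0,0],[0,0,0,0,0,0]]'; python3 -m handwheel '[[0,0,0,0,0,0],[0,0,0,0,0,0],[0,0,0,0,0,0],[0,0,0,0,0,0],[0,0,0,0,0,0]]' 1 40;  python3 -m handwheel '[[0,0,-0.6,0,0,0],[0,0,-1,0,0,0],[0,0,-1,0,0,0],[0,0,-1,0,0,0],[0,0,-1,0,0,0],[0,0,-1,0,0,0],[0,0,0,0,0,0]]'
python3 - <<'E'
from h import *
import pickle
go((0.5772,-.157,0.19),1.478)
f=bot.grab_frame("wrist"); cv2.imwrite("pics/w28.png",f["pixels"]); pickle.dump(f,open("w28.pkl","wb"))
E
```

```text
clock: 54.25
position: [0.5395, 0.2857, 0.0555]
tool_rot: [3.141, -0.0, 1.764]
force: [-0.3, -1.0, 0.4]
grip_width: 0.0768
clock: 54.88
position: [0.5399, 0.2857, 0.0562]
tool_rot: [3.14, -0.0, 1.763]
force: [0.0, 0.2, 5.0]
grip_width: 0.055
clock: 55.75
position: [0.54, 0.2861, 0.1979]
tool_rot: [3.138, -0.001, 1.764]
force: [-0.3, -0.6, -0.3]
grip_width: 0.0553
shift/25mm [-17.6804  -1.9347   0.2976] turn/360 [ 0.0005 -0.0002  0.0454] maxrows 17.680405098596538 1.5299898738044453
```

View pics/w28.png

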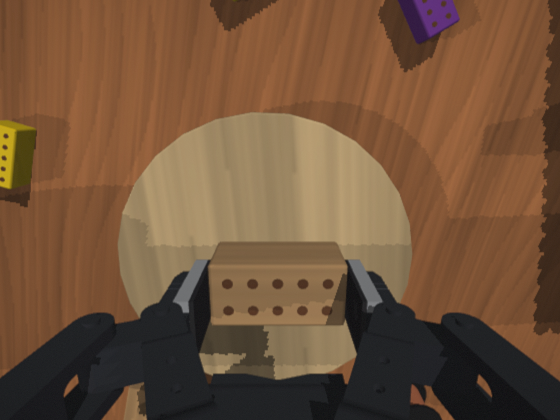

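```bash
python3 -m handwheel '[[-0.7,-0.08,0,0,0,0],[-1,-0.11,0,0,0,0],[-1,-0.11,0,0,0,0],[-1,-0.11,0,0,0,0],[-1,-0.11,0,0,0,0],[-1,-0.11,0,0,0,0],[-1,-0.11,0,0,0,0],[-1,-0.11,0,0,0,0]]'; python3 -m handwheel '[[-1,-0.11,0,0,0,0],[-1,-0.11,0,0,0,0],[-1,-0.11,0,0,0,0],[-1,-0.11,0,0,0,0],[-1,-0.11,0,0,0,0],[-1,-0.11,0,0,0,0],[-1,-0.11,0,0,0,0],[-1,-0.11,0,0,0,0]]';  python3 -m handwheel '[[-1,-0.1,0,0,0,0],[-0.95,-0.1,0,0,0,0.0154],[0,0,0,0,0,0.03],[0,0,0,0,0,0]]'
python3 - <<'E'
from h import *
go((0.5772,-.157,0.1),1.478)
E
```

```text
clock: 56.8
position: [0.555, 0.0904, 0.1947]
tool_rot: [-3.14, 0.0, 1.763]
force: [0.6, 0.2, 0.2]
grip_width: 0.0552
clock: 57.8
position: [0.5713, -0.1099, 0.1947]
tool_rot: [-3.14, -0.0, 1.763]
force: [0.2, -0.2, -0.5]
grip_width: 0.055
clock: 58.3
position: [0.5758, -0.1576, 0.1949]
tool_rot: [-3.141, 0.001, 1.479]
force: [-0.0, 0.1, -0.6]
grip_width: 0.055
shift/25mm [0.0303 0.0556 3.7958] turn/360 [-0.0002  0.0001  0.0002] maxrows 3.795813257126356 0.007698262278637863
```

```bash
python3 -m handwheel '[[0.03,0.05,0.5,0,0,0],[0,0,1,0,0,0],[0,0,1,0,0,0],[0,0,1,0,0,0],[0,0,0.5,0,0,0],[0,0,0,0,0,0]]'
python3 - <<'E'
from h import *
import pickle
go((0.5772,-.157,0.019),1.478)
f=bot.grab_frame("wrist"); cv2.imwrite("pics/w29.png",f["pixels"]); pickle.dump(f,open("w29.pkl","wb"))
f=bot.grab_frame("side"); crop(f,proj(f,[0.58,-.1,.12])[0],70,5,"s29.png")
E
```

```text
clock: 59.05
position: [0.5775, -0.1559, 0.0945]
tool_rot: [-3.14, -0.0, 1.481]
force: [0.3, -0.7, 0.3]
grip_width: 0.0548
shift/25mm [-0.0467 -0.0041  3.0203] turn/360 [-0.0002 -0.0001  0.0005] maxrows 3.020272251690983 0.01693541804225261
```

View pics/w29.png

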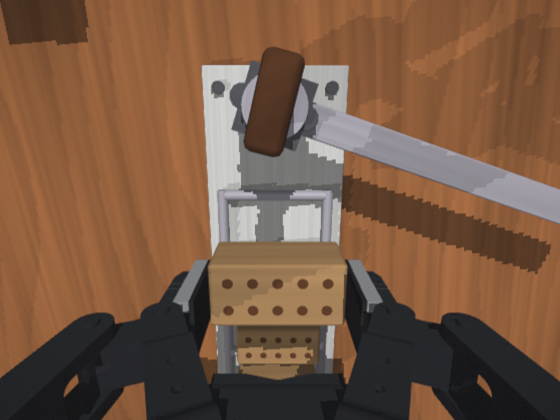

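View pics/s29.png

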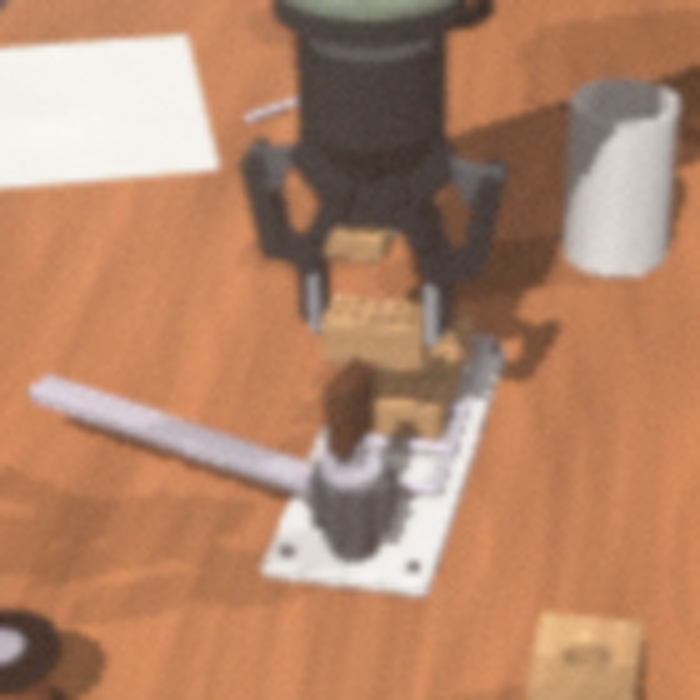

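```bash
python3 -m handwheel '[[-0.04,-0.02,0.6,0,0,0.0005],[0,0,0.8,0,0,0],[0,0,0.8,0,0,0],[0,0,0.4,0,0,0],[0,0,0.12,0,0,0],[0,0,0,0,0,0]]';python3 -m handwheel '[[0,0,0.1,0,0,0],[0,0,0.06,0,0,0],[0,0,0,0,0,0]]'
```

```text
clock: 59.9
position: [0.5775, -0.157, 0.0275]
tool_rot: [3.141, 0.0, 1.476]
force: [-0.5, 0.5, -0.1]
grip_width: 0.055
clock: 60.28
position: [0.5774, -0.1572, 0.0234]
tool_rot: [3.141, 0.0, 1.476]
force: [0.3, 0.9, -1.3]
grip_width: 0.0553
```

```bash
python3 -m handwheel '[[0,0,0.1,0,0,0],[0,0,0.05,0,0,0],[0,0,0.02,0,0,0],[0,0,0,0,0,0]]';python3 -m handwheel '[[0,0,0,0,0,0],[0,0,0,0,0,0],[0,0,0,0,0,0]]' -0.7;  python3 -m handwheel '[[0,0,-0.4,0,0,0],[0,0,-1,0,0,0],[0,0,-1,0,0,0],[0,0,-1,0,0,0],[0,0,-1,0,0,0],[0,0,-1,0,0,0],[0,0,-1,0,0,0],[0,0,0,0,0,0]]'
python3 - <<'E'
from h import *
import pickle
for n in ["wrist","scene","side"]:
    f=bot.grab_frame(n); pickle.dump(f,open(n+"30.pkl","wb")); cv2.imwrite(f"pics/{n}30.png",f["pixels"])
    if n!="wrist": crop(f,proj(f,[0.58,-.18,.03])[0],60,6,n+"30c.png")
E
```

```text
clock: 60.78
position: [0.5773, -0.1571, 0.0192]
tool_rot: [-3.141, 0.0, 1.476]
force: [-2.6, 0.0, 4.6]
grip_width: 0.0548
clock: 61.15
position: [0.5774, -0.1571, 0.019]
tool_rot: [3.142, 0.0, 1.476]
force: [0.3, 0.2, -0.1]
grip_width: 0.0727
clock: 62.15
position: [0.5781, -0.1571, 0.1813]
tool_rot: [3.139, 0.001, 1.476]
force: [0.1, 0.1, -0.5]
grip_width: 0.0729
```

View pics/wrist30.png

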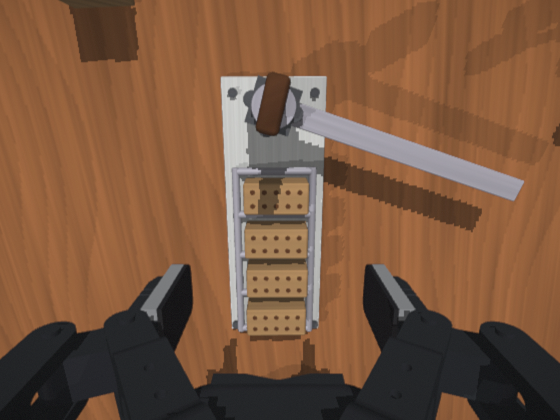

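View pics/scene30c.png

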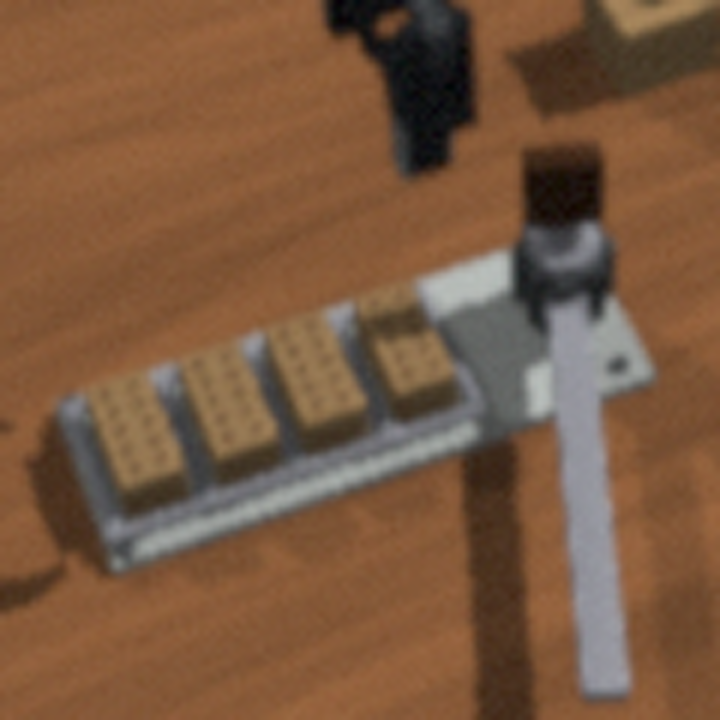

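View pics/side30c.png

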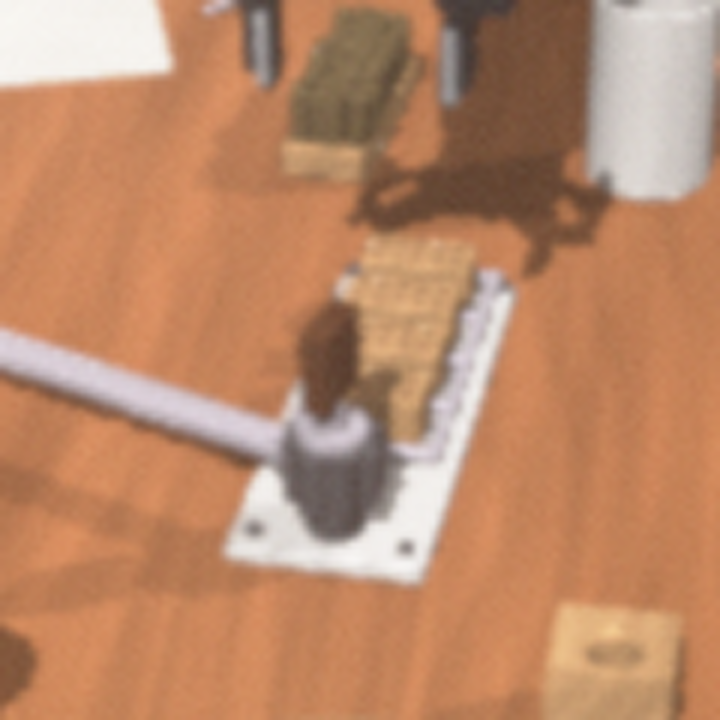

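Check the blanks' centres, heights and the key pose numerically.

Run:
```python
import pickle
from h import *
f=pickle.load(open("wrist30.pkl","rb"))
im=f["pixels"][160:350,220:330]; cv2.imwrite("pics/w30b.png",cv2.resize(im,None,fx=5,fy=3.1,interpolation=cv2.INTER_CUBIC))
im=f["pixels"][60:150,220:330]; cv2.imwrite("pics/w30k.png",cv2.resize(im,None,fx=6,fy=6,interpolation=cv2.INTER_CUBIC))
```

```text
(no output)
```

View pics/w30b.png

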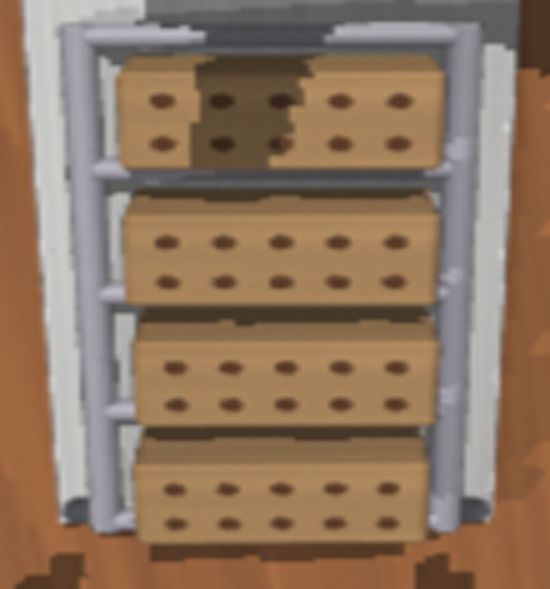

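View pics/w30k.png

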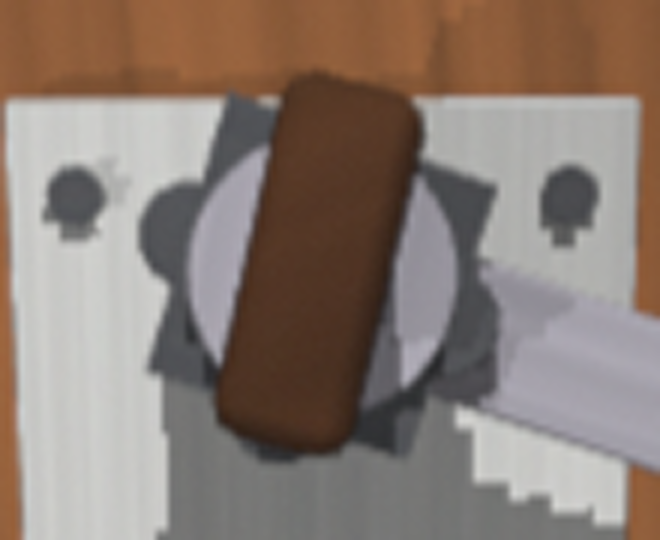

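Run:
```python
import pickle
from h import *
f=pickle.load(open("wrist30.pkl","rb"))
b=lambda L:[(220+x/5,160+y/3.1) for x,y in L]
k=lambda x,y:(220+x/6,60+y/6)
for i,q in enumerate([[(162,101),(400,101),(400,144),(163,143)],[(167,242),(397,242),(396,282),(167,282)],[(175,367),(397,368),(397,404),(176,405)],[(175,489),(388,489),(387,523),(176,523)]]): blank(f,b(q),.036,"p%d"%(i+1))
P=np.array([atz(f,k(*p),.119) for p in [(288,78),(422,98),(350,450),(218,418)]]); c=P.mean(0); d=P[0]+P[1]-P[2]-P[3]; print("grip top",c,"yaw",np.arctan2(d[1],d[0]))
print("lens",np.linalg.norm(P[0]-P[1]),np.linalg.norm(P[1]-P[2]))
print("collar",atz(f,k(323,278),.063))
d=atz(f,k(660,310+80),.043)
print("bar", atz(f,(521,188),.047)) 
# two-view height of grip top centre
s,d2=pickle.load(open("scene30.pkl","rb")),pickle.load(open("side30.pkl","rb"))
go((*c[:2],.15),1.26)
for g in (s,d2): print(proj(g,[0.58,-.18,.03])[0], proj(g,[.584,-.083,.119])[0])
```

```text
p1 c [ 0.578 -0.157] long-axis yaw -0.099 lens [0.0399 0.012  0.0402 0.0118]
p2 c [ 0.5743 -0.1975] long-axis yaw -0.096 lens [0.04   0.0121 0.0403 0.0121]
p3 c [ 0.5714 -0.2361] long-axis yaw -0.096 lens [0.04   0.0116 0.0402 0.0123]
p4 c [ 0.5667 -0.276 ] long-axis yaw -0.097 lens [0.0397 0.0118 0.0397 0.0118]
grip top [ 0.5833 -0.0819  0.119 ] yaw 1.262340971331296
lens 0.012258861696543045 0.031923162958184384
collar [ 0.5834 -0.0824  0.063 ]
bar [ 0.7754 -0.1635  0.047 ]
shift/25mm [ 3.0241 -0.0298  1.1476] turn/360 [-0.0001  0.      0.0344] maxrows 3.024120478598911 1.1585255070518736
[230.0027 262.8971] [263.8498 227.4899]
[266.287  179.2508] [259.3125 170.9573]
```

```bash
python3 -m handwheel '[[0.6,0,-0.3,0,0,0.0344],[0.8,0,0,0,0,0],[0.8,0,0,0,0,0],[0.8,0,0.4,0,0,0],[0,0,0,0,0,0]]' -0.3
python3 - <<'E'
from h import *
import pickle
go((0.5833,-.0819,0.074),1.262)
f=bot.grab_frame("wrist"); cv2.imwrite("pics/w31.png",f["pixels"]); pickle.dump(f,open("w31.pkl","wb"))
E
```

```text
clock: 62.92
position: [0.5955, -0.082, 0.1756]
tool_rot: [-3.14, -0.001, 1.294]
force: [-0.3, 0.1, 0.3]
grip_width: 0.0553
shift/25mm [-0.1311 -0.4641  4.0666] turn/360 [-0.0002 -0.0001  0.0052] maxrows 4.066584904671233 0.1737822259064624
```

View pics/w31.png

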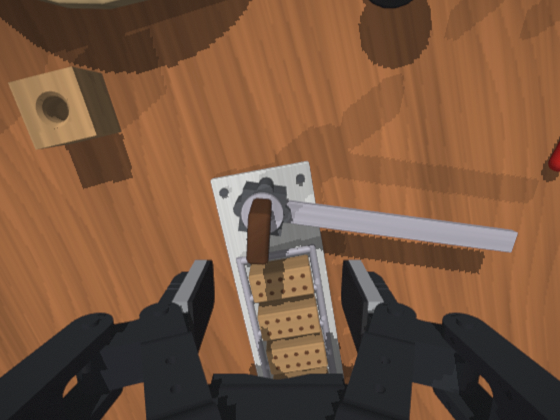

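```bash
python3 -m handwheel '[[-0.13,-0.46,0,0,0,0.0052],[0,0,0,0,0,0]]'
python3 - <<'E'
from h import *
import pickle
go((0.5833,-.0819,0.074),1.262)
f=bot.grab_frame("wrist"); cv2.imwrite("pics/w32.png",f["pixels"]); pickle.dump(f,open("w32.pkl","wb"))
E
```

```text
clock: 63.22
position: [0.5826, -0.0853, 0.1768]
tool_rot: [-3.142, 0.001, 1.255]
force: [0.4, 0.4, 0.3]
grip_width: 0.0556
shift/25mm [ 0.1419 -0.0135  4.1113] turn/360 [-0.      0.0002 -0.0012] maxrows 4.111269573256647 0.03887668264232011
```

View pics/w32.png

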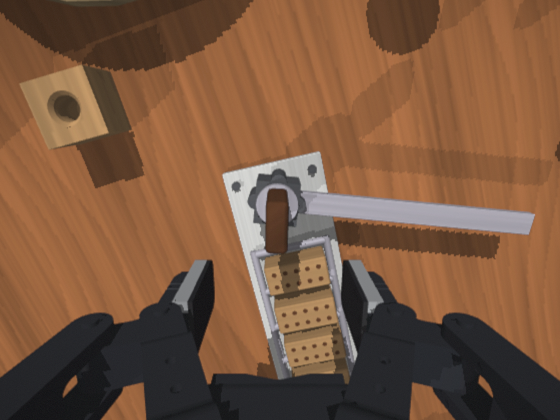

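```bash
python3 -m handwheel '[[0.14,-0.01,0.6,0,0,-0.0012],[0,0,1,0,0,0],[0,0,1,0,0,0],[0,0,0.9,0,0,0],[0,0,0.55,0,0,0],[0,0,0,0,0,0]]';  python3 -m handwheel '[[0,0,0,0,0,0],[0,0,0,0,0,0],[0,0,0,0,0,0],[0,0,0,0,0,0],[0,0,0,0,0,0],[0,0,0,0,0,0]]' 1 90
python3 - <<'E'
from h import *
import pickle
f=pickle.load(open("w32.pkl","rb")); print("hole",atz(f,(65.5,106.5),.045))
print(bot.observe()["moment"])
f=bot.grab_frame("wrist"); cv2.imwrite("pics/w33.png",f["pixels"])
E
```

```text
clock: 64.03
position: [0.5839, -0.0808, 0.0743]
tool_rot: [-3.14, 0.0, 1.264]
force: [-0.8, -0.1, 0.3]
grip_width: 0.0556
clock: 64.78
position: [0.5843, -0.081, 0.076]
tool_rot: [3.141, 0.0, 1.263]
force: [-3.3, 0.9, 6.6]
grip_width: 0.0131
hole [0.4555 0.0351 0.045 ]
[ 0.1011  0.9243 -0.0462]
```

View pics/w33.png

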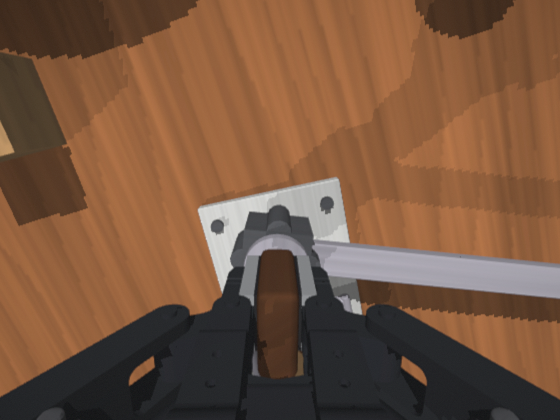

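```bash
python3 -m handwheel '[[0,0,0,0,0,0.012],[0,0,0,0,0,0.02],[0,0,0,0,0,0.02],[0,0,0,0,0,0.02],[0,0,0,0,0,0]]'
python3 - <<'E'
from h import *
f=bot.grab_frame("scene"); crop(f,proj(f,[0.6,-.13,.05])[0],70,5.5,"sc34.png"); print(bot.observe()["moment"])
E
```

```text
clock: 65.45
position: [0.5846, -0.0816, 0.076]
tool_rot: [3.14, 0.0, 0.812]
force: [-0.7, -3.6, 7.2]
grip_width: 0.0131
[-1.0583  0.3962 -0.0439]
```

View pics/sc34.png

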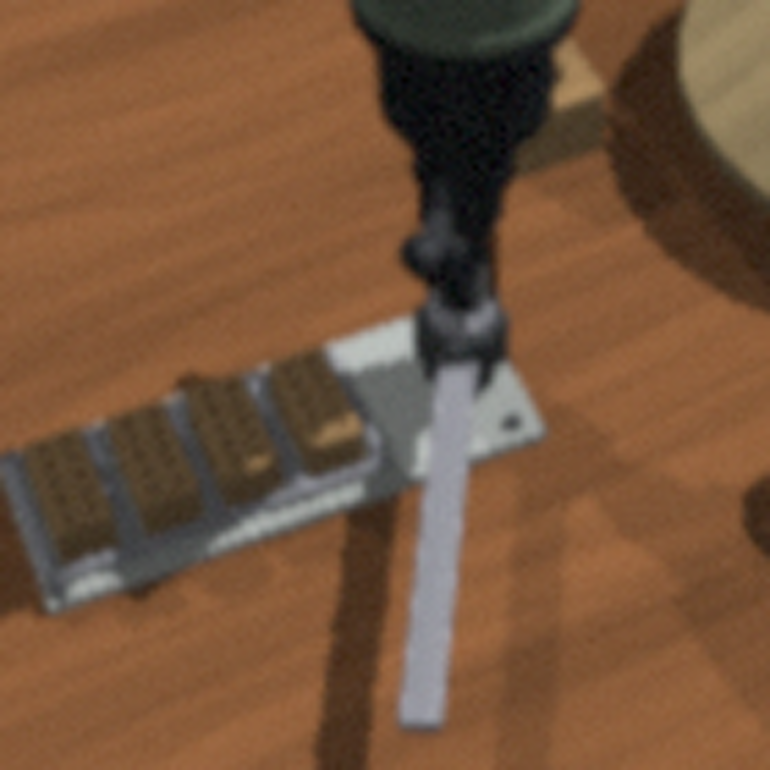

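```bash
python3 -m handwheel '[[0,0,0,0,0,0.02],[0,0,0,0,0,0.02],[0,0,0,0,0,0.02],[0,0,0,0,0,0.02],[0,0,0,0,0,0.02],[0,0,0,0,0,0.02],[0,0,0,0,0,0.015],[0,0,0,0,0,0]]'
python3 - <<'E'
from h import *
f=bot.grab_frame("scene"); crop(f,proj(f,[0.59,-.15,.05])[0],65,6,"sc35.png"); print(bot.observe()["moment"])
f=bot.grab_frame("wrist"); cv2.imwrite("pics/w35.png",f["pixels"])
E
```

```text
clock: 66.5
position: [0.5851, -0.0835, 0.076]
tool_rot: [3.139, -0.002, -0.036]
force: [2.9, -13.6, 5.4]
grip_width: 0.0125
[-3.284  -0.5706 -0.0131]
```

View pics/sc35.png

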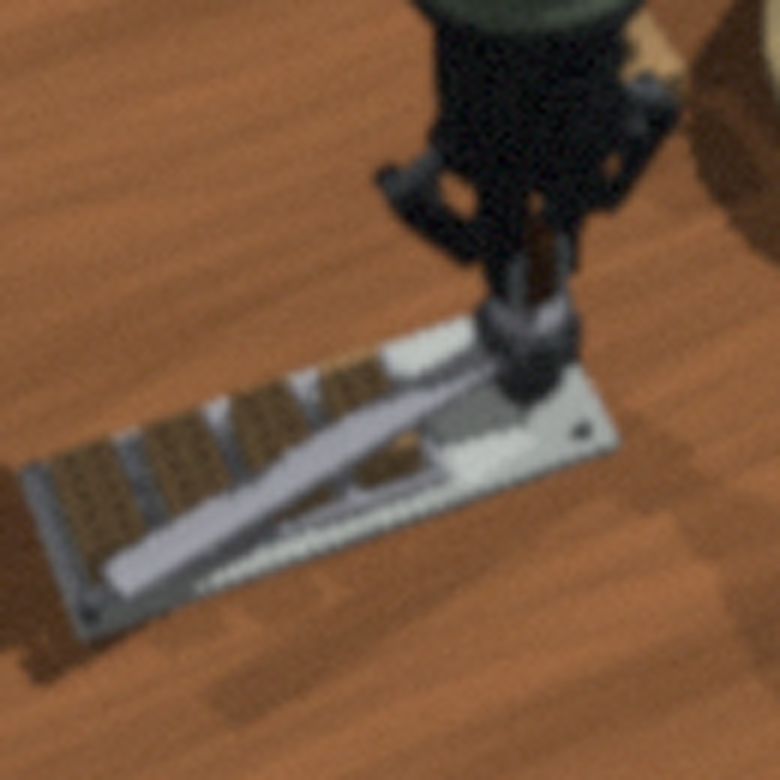

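View pics/w35.png

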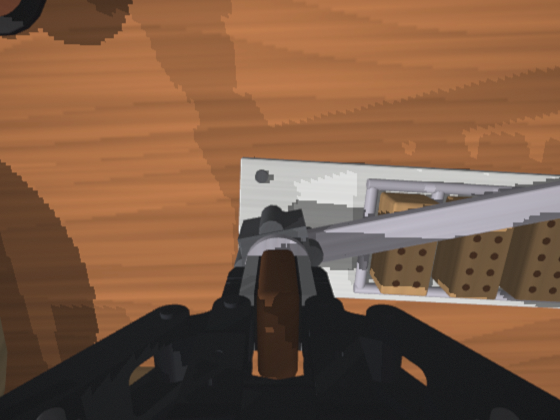

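```bash
python3 -m handwheel '[[0.01,0.05,0,0,0,0.01],[0,0.02,0,0,0,0.012],[0,0,0,0,0,0.012],[0,0,0,0,0,0.008],[0,0,0,0,0,0]]'
python3 - <<'E'
from h import *
f=bot.grab_frame("scene"); crop(f,proj(f,[0.59,-.15,.05])[0],65,6,"sc36.png"); print(bot.observe()["moment"])
f=bot.grab_frame("wrist"); cv2.imwrite("pics/w36.png",f["pixels"])
E
```

```text
clock: 67.22
position: [0.5849, -0.0845, 0.0759]
tool_rot: [3.14, -0.002, -0.299]
force: [0.5, -9.3, 7.3]
grip_width: 0.0131
[-2.379   0.0396  0.0164]
```

View pics/sc36.png

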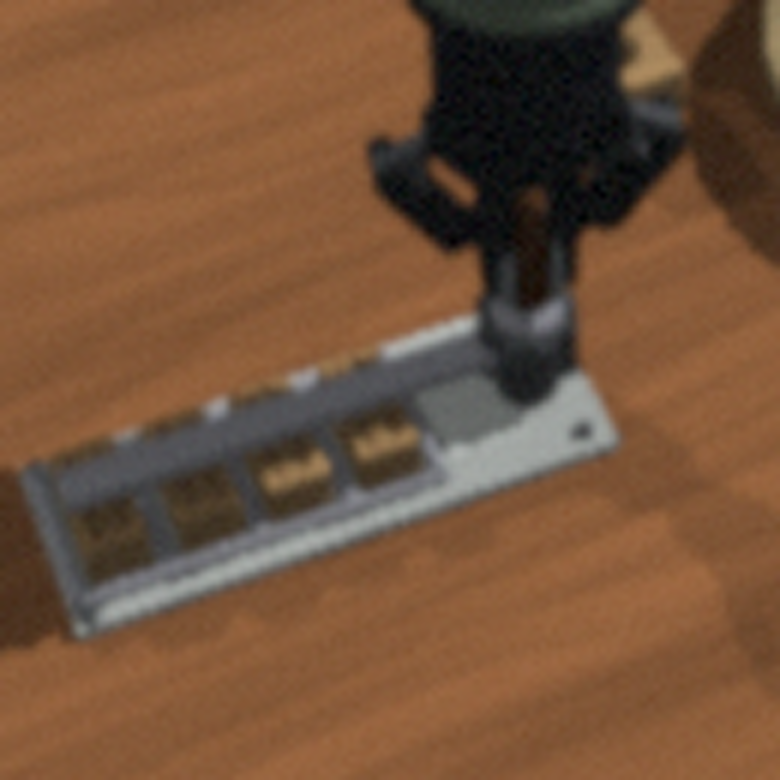

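View pics/w36.png

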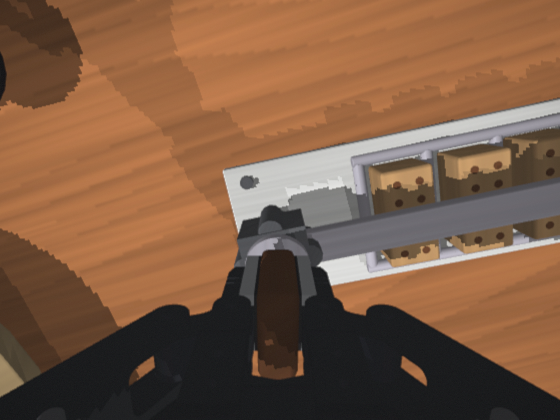

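```bash
python3 -m handwheel '[[0,0.03,0,0,0,0.006],[0,0.0,0,0,0,0.004],[0,0,0,0,0,0],[0,0,0,0,0,0]]'
python3 - <<'E'
from h import *
print(bot.observe()["moment"])
f=bot.grab_frame("wrist"); cv2.imwrite("pics/w37.png",f["pixels"])
E
```

```text
clock: 67.82
position: [0.5848, -0.0848, 0.076]
tool_rot: [3.141, -0.002, -0.361]
force: [-0.2, -7.1, 6.7]
grip_width: 0.0133
[-1.9222  0.0412  0.2642]
```

View pics/w37.png

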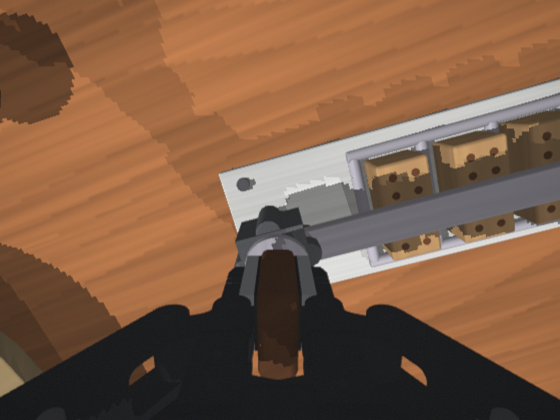

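```bash
python3 -m handwheel '[[0,0.04,0,0,0,-0.01],[0,0.03,0,0,0,-0.018],[0,0,-0.05,0,0,0],[0,0,0,0,0,0]]'
python3 - <<'E'
from h import *
print(bot.observe()["moment"])
E
```

```text
clock: 68.38
position: [0.5843, -0.085, 0.0768]
tool_rot: [-3.141, -0.001, -0.188]
force: [4.3, 0.4, -0.8]
grip_width: 0.0134
[ 0.1066 -1.0781  0.0521]
```

```bash
python3 -m handwheel '[[0.01,0,-0.3,0,0,0],[0,0,-0.5,0,0,0],[0,0,-0.7,0,0,0],[0,0,-0.8,0,0,0],[0,0,-0.8,0,0,0],[0,0,0,0,0,0]]'
python3 - <<'E'
from h import *
import pickle
for n in ["wrist","scene","side"]:
    f=bot.grab_frame(n); pickle.dump(f,open(n+"38.pkl","wb")); cv2.imwrite(f"pics/{n}38.png",f["pixels"])
    if n!="wrist": crop(f,proj(f,[0.58,-.12,.08])[0],70,5.5,n+"38c.png")
E
```

```text
clock: 69.12
position: [0.5842, -0.0853, 0.1556]
tool_rot: [3.141, -0.002, -0.188]
force: [0.5, -0.3, -1.2]
grip_width: 0.0128
```

View pics/scene38c.png

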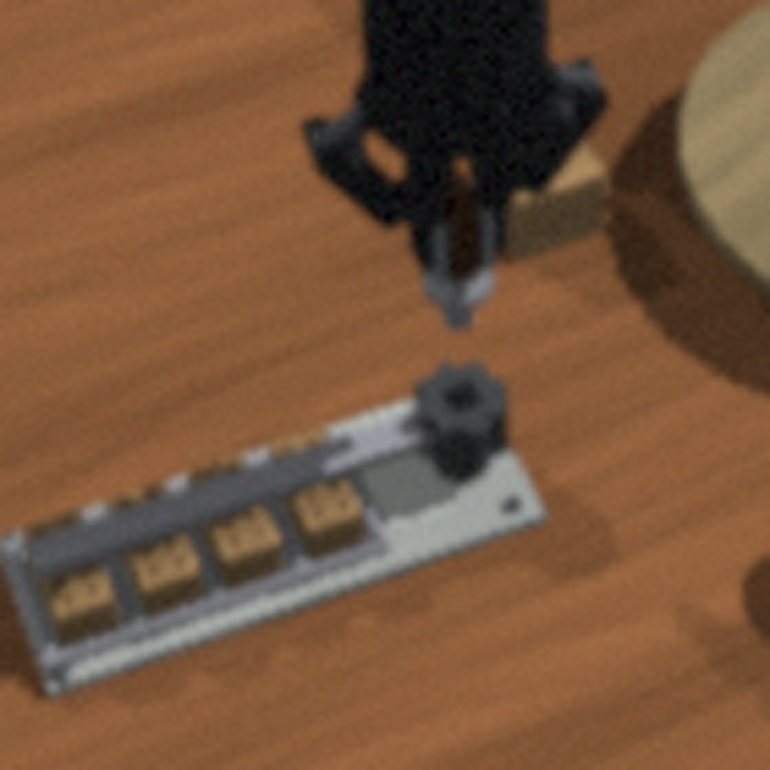

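View pics/wrist38.png

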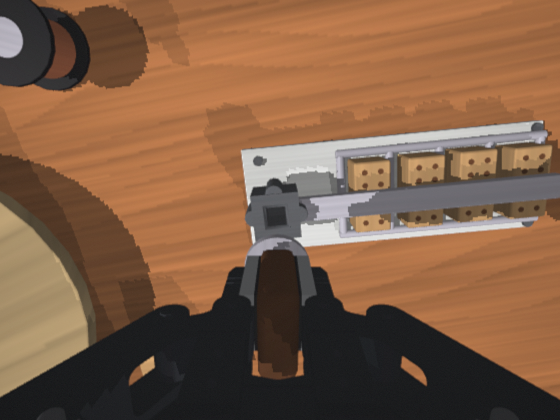

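View pics/side38c.png

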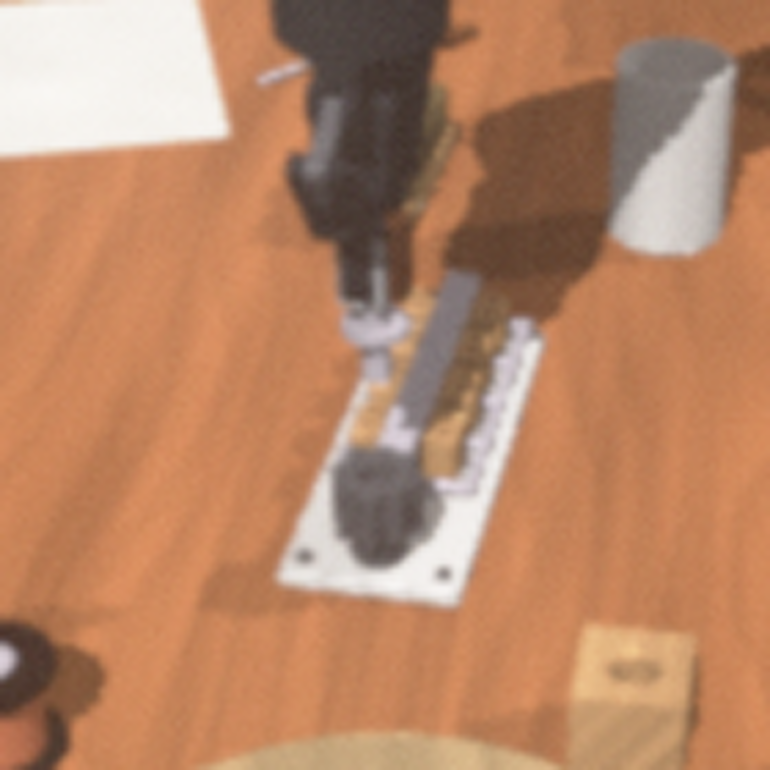

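Run:
```python
from h import *
go((0.4545,.0302,0.125),-.188)
```

```text
shift/25mm [-5.926  -3.5732  1.1449] turn/360 [0.0001 0.0002 0.    ] maxrows 5.92601727744162 0.006250464240752773
```

```bash
python3 -m handwheel '[[-0.6,-0.37,0,0,0,0],[-0.95,-0.57,0,0,0,0],[-0.95,-0.57,0,0,0,0],[-0.95,-0.57,0.2,0,0,0],[-0.95,-0.57,0.4,0,0,0],[-0.95,-0.57,0.4,0,0,0],[-0.57,-0.35,0.1,0,0.0002,0],[0,0,0,0,0,0]]'
python3 - <<'E'
from h import *
import pickle
go((0.4545,.0302,0.125),-.188)
for n in ["wrist","scene","side"]:
    f=bot.grab_frame(n); pickle.dump(f,open(n+"39.pkl","wb")); cv2.imwrite(f"pics/{n}39.png",f["pixels"])
    if n!="wrist": crop(f,proj(f,[0.454,.033,.07])[0],45,8,n+"39c.png")
E
```

```text
clock: 70.28
position: [0.4548, 0.0306, 0.1264]
tool_rot: [3.141, -0.001, -0.186]
force: [-0.4, -0.5, -1.1]
grip_width: 0.0127
shift/25mm [-0.0072  0.0168  0.0573] turn/360 [ 0.0001 -0.0001  0.0002] maxrows 0.05728866059790094 0.008250218545429636
```

View pics/scene39c.png

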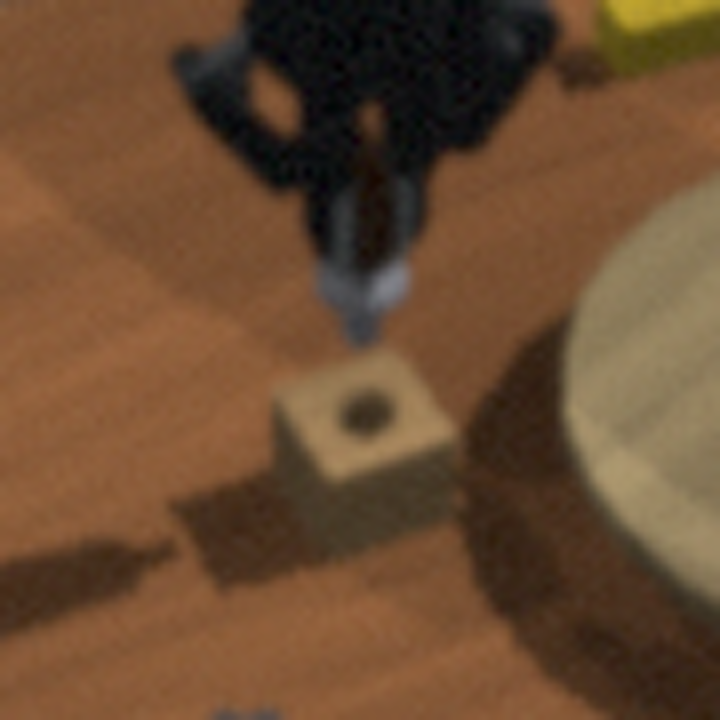

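View pics/wrist39.png

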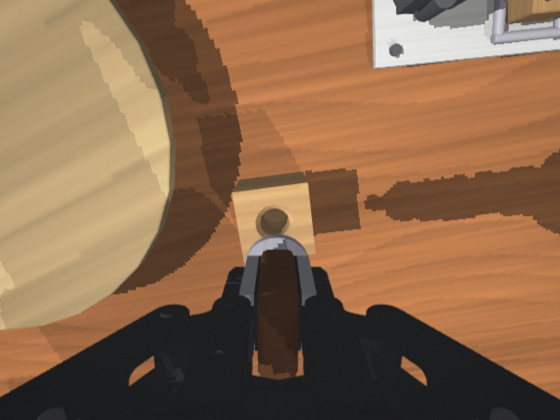

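View pics/side39c.png

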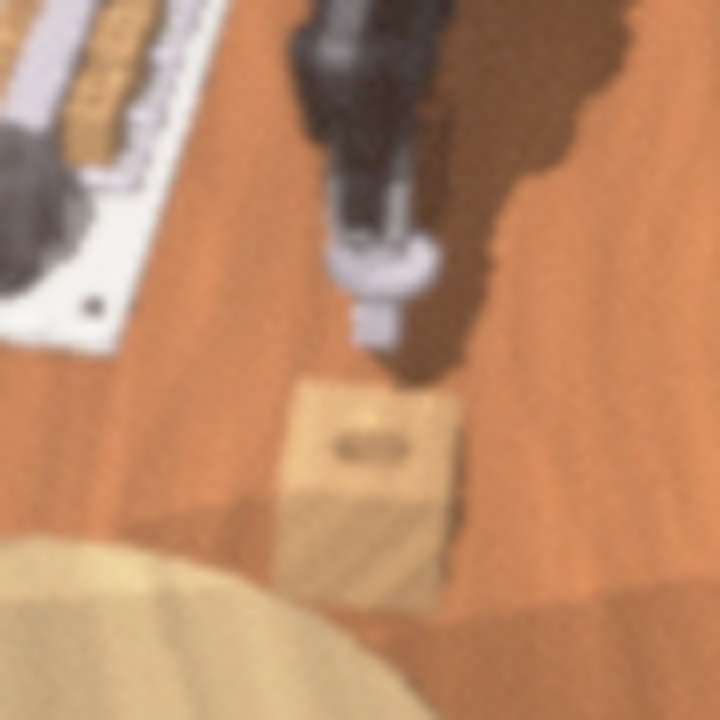

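Run:
```python
import pickle
from h import *
for n,t,h in [("scene",(361,338),(367,412)),("side",(377,342),(371,447))]:
    f=pickle.load(open(n+"39.pkl","rb")); c=proj(f,[0.454,.033,.07])[0]; x0,y0=int(c[0])-45,int(c[1])-45
    g=lambda p:(x0+p[0]/8,y0+p[1]/8)
    print(n,"tip",atz(f,g(t),.0824),"hole",atz(f,g(h),.045), "collar-edge")
a,b=[pickle.load(open(n+"39.pkl","rb")) for n in("scene","side")]
def g(f,p):
    c=proj(f,[0.454,.033,.07])[0]; return (int(c[0])-45+p[0]/8,int(c[1])-45+p[1]/8)
print("tip3d",tri([(a,g(a,(361,338))),(b,g(b,(377,342)))]),"hole3d",tri([(a,g(a,(367,412))),(b,g(b,(371,447)))]))
f=pickle.load(open("wrist39.pkl","rb")); print("wrist hole",atz(f,(273,222),.045))
```

```text
scene tip [0.4544 0.0319 0.0824] hole [0.4555 0.0345 0.045 ] collar-edge
side tip [0.4509 0.0361 0.0824] hole [0.4508 0.0395 0.045 ] collar-edge
tip3d [0.4514 0.0332 0.0797] hole3d [0.4515 0.0361 0.0415]
wrist hole [0.4548 0.0351 0.045 ]
```

```bash
python3 -m handwheel '[[0,-0.1,0.4,0,0,0],[0,0,0.5,0,0,0],[0,0,0.4,0,0,0],[0,0,0.3,0,0,0],[0,0,0.2,0,0,0],[0,0,0,0,0,0]]'
```

```text
clock: 71.18
position: [0.4556, 0.0325, 0.0813]
tool_rot: [3.141, -0.001, -0.188]
force: [-0.5, 0.3, -1.4]
grip_width: 0.0129
```

Tip is ~8 mm into the hole without force. Continue.

```bash
python3 -m handwheel '[[0,0,0.25,0,0,0],[0,0,0.25,0,0,0],[0,0,0.1,0,0,0],[0,0,0,0,0,0]]'; python3 -m handwheel '[[0,0,0.05,0,0,0],[0,0,0.04,0,0,0],[0,0,0,0,0,0]]'
```

```text
clock: 71.68
position: [0.4557, 0.0325, 0.0664]
tool_rot: [3.141, -0.001, -0.188]
force: [0.2, 0.7, -1.0]
grip_width: 0.013
clock: 72.05
position: [0.4557, 0.0325, 0.0643]
tool_rot: [3.141, -0.001, -0.188]
force: [-0.2, 0.1, -1.6]
grip_width: 0.0128
```

```bash
python3 -m handwheel '[[0,0,0.04,0,0,0],[0,0,0.03,0,0,0],[0,0,0,0,0,0]]'
```

```text
clock: 72.42
position: [0.4559, 0.0326, 0.0629]
tool_rot: [3.141, -0.002, -0.188]
force: [-2.5, -0.4, 12.1]
grip_width: 0.0134
```

```bash
python3 -m handwheel '[[0,0,-0.03,0,0,0],[0,0,0,0,0,0]]'; python3 -m handwheel '[[0,0,0,0,0,0],[0,0,0,0,0,0],[0,0,0,0,0,0],[0,0,0,0,0,0]]' -0.5;  python3 -m handwheel '[[0,0,-0.4,0,0,0],[0,0,-1,0,0,0],[0,0,-1,0,0,0],[0,0,-1,0,0,0],[0,0,-1,0,0,0],[0,0,-1,0,0,0],[0,0,-1,0,0,0],[0,0,0,0,0,0]]'
python3 - <<'E'
from h import *
import pickle
for n in ["wrist","scene","side"]:
    f=bot.grab_frame(n); pickle.dump(f,open(n+"40.pkl","wb")); cv2.imwrite(f"pics/{n}40.png",f["pixels"])
    if n!="wrist": crop(f,proj(f,[0.454,.033,.07])[0],45,8,n+"40c.png")
E
```

```text
clock: 72.68
position: [0.4558, 0.0325, 0.0633]
tool_rot: [3.141, -0.001, -0.188]
force: [-0.3, -0.5, -1.6]
grip_width: 0.0127
clock: 73.18
position: [0.4558, 0.0325, 0.0633]
tool_rot: [3.141, -0.001, -0.188]
force: [0.0, -0.4, -0.4]
grip_width: 0.0641
clock: 74.18
position: [0.4562, 0.0326, 0.2253]
tool_rot: [-3.141, -0.004, -0.188]
force: [0.4, 0.2, 0.2]
grip_width: 0.0641
```

View pics/scene40c.png

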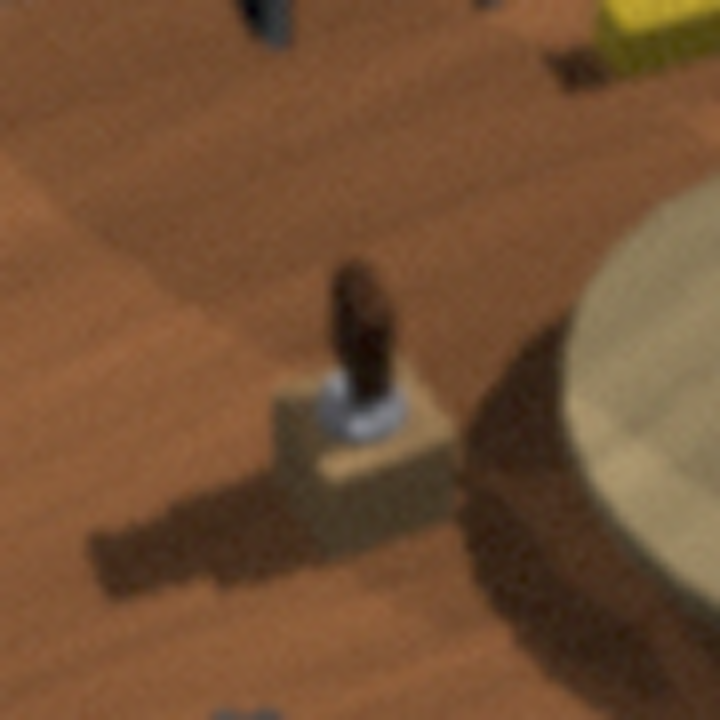

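View pics/wrist40.png

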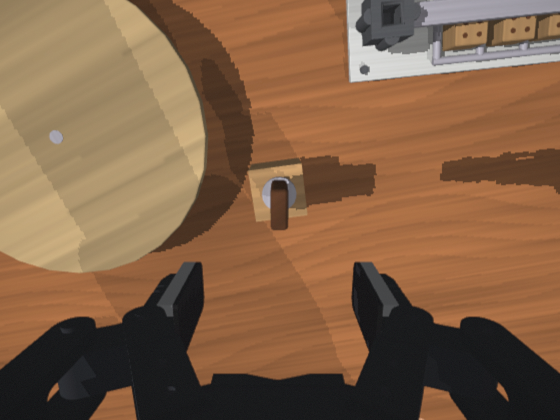

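View pics/side40.png

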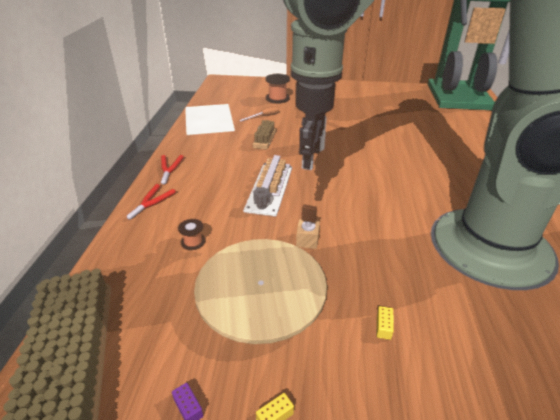

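```bash
python3 -m handwheel '[[0,0,-0.8,0,0,0],[0.44,0.9,-0.8,0,0,0],[0.44,1,-0.8,0,0,0],[0.44,1,-0.2,0,0,0],[0.44,1,0,0,0,0],[0.44,1,0,0,0,0],[0.44,1,0,0,0,0],[0.44,1,0,0,0,0]]';python3 -m handwheel '[[0,0,0,0,0,0],[0,0,0,0,0,0]]'
python3 - <<'E'
from h import *
import pickle
f=pickle.load(open("wrist40.pkl","rb")); crop(f,(278,195),45,8,"w40k.png")
f=bot.grab_frame("wrist"); pickle.dump(f,open("w41.pkl","wb")); cv2.imwrite("pics/w41.png",f["pixels"])
E
```

```text
clock: 75.32
position: [0.4987, -0.152, 0.2876]
tool_rot: [3.142, 0.0, -0.188]
force: [0.6, 0.5, 0.3]
grip_width: 0.064
clock: 75.58
position: [0.4986, -0.1506, 0.2878]
tool_rot: [-3.141, -0.0, -0.187]
force: [-0.2, 0.6, -0.1]
grip_width: 0.0643
```

View pics/w41.png

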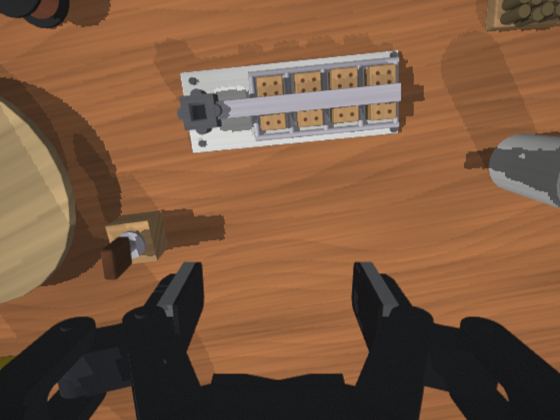

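View pics/w40k.png

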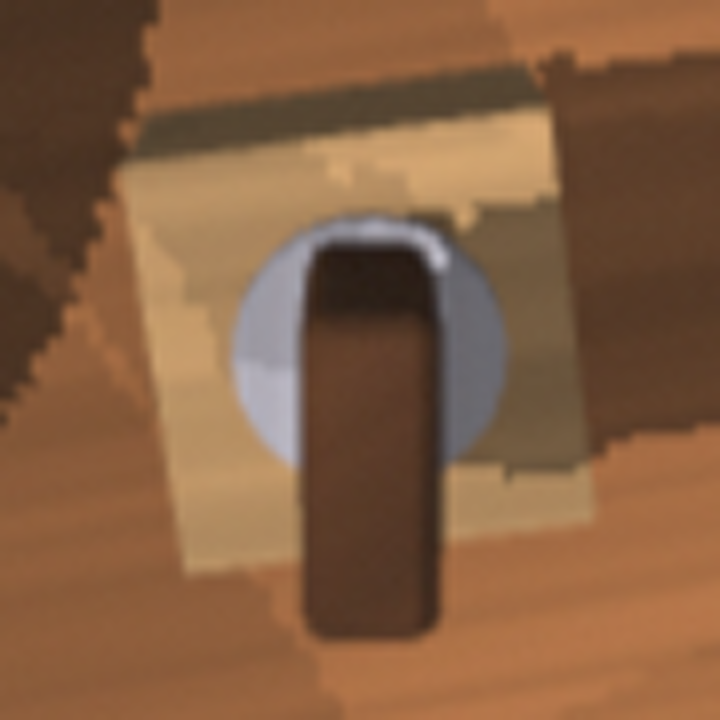

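Run:
```python
import pickle
from h import *
f=pickle.load(open("wrist40.pkl","rb")); k=lambda x,y:(278-45+x/8,195-45+y/8)
st=np.mean([atz(f,k(*p),.045) for p in [(122,165),(553,108),(595,520),(185,575)]],0)
print("stand top centre",st,"collar",atz(f,k(370,352),.0495),"grip top",atz(f,k(371,475),.106), np.linalg.norm(atz(f,k(122,165),.045)-atz(f,k(553,108),.045)))
f=pickle.load(open("w41.pkl","rb")); im=f["pixels"][40:165,170:430]; cv2.imwrite("pics/w41c.png",cv2.resize(im,None,fx=3,fy=3,interpolation=cv2.INTER_CUBIC))
```

```text
stand top centre [0.4532 0.034  0.045 ] collar [0.4534 0.0332 0.0495] grip top [0.4542 0.0332 0.106 ] 0.05009276855222481
```

View pics/w41c.png

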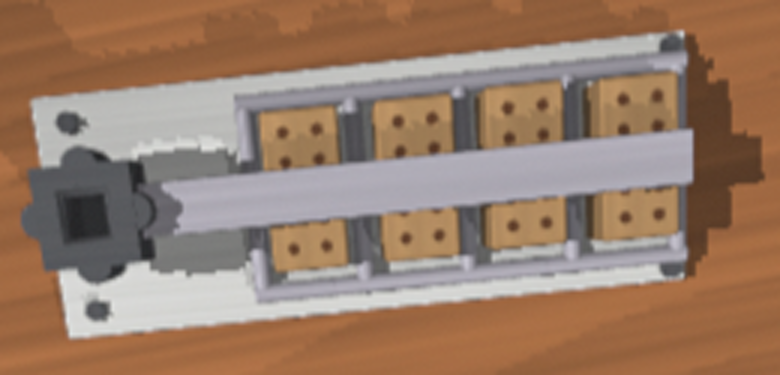

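Run:
```python
import pickle
from h import *
f=pickle.load(open("w41.pkl","rb")); j=lambda x,y:(170+x/3,40+y/3)
a,b=atz(f,j(180,207),.047),atz(f,j(692,156),.047); s=atz(f,j(86,217),.058)
d=b-a; ba=np.arctan2(d[1],d[0])+np.pi/2
p,q=atz(f,j(32,98),.008),atz(f,j(683,32),.008); r,t=atz(f,j(70,338),.008),atz(f,j(683,277),.008)
ja=[np.arctan2(*(v)[1::-1])+np.pi/2 for v in (q-p,t-r)]
print("bar dir",ba,"jig",ja,"socket",s,"bar from socket",np.arctan2(*(b-s)[1::-1])+np.pi/2, a,b)
print(bot.observe()["force"])
```

```text
bar dir -0.09182377664571373 jig [np.float64(-0.09316434579716737), np.float64(-0.08887016465711817)] socket [ 0.5818 -0.0829  0.058 ] bar from socket -0.08986810491654817 [ 0.5794 -0.1136  0.047 ] [ 0.5631 -0.2906  0.047 ]
[ 1.5658  0.4296 -0.6865]
```

Bar is within about 0.01 rad of closed, the key is in the stand within 1 mm and upright, and the blanks sit in their pockets. The gripper is clear of everything, so I am handing in.

Run:
```python
from workcell import bot
print(bot.job_done(), bot.observe()["clock"])
```

```text
the job is handed in; nothing more can be done
the job is handed in; nothing more can be done
```

The job is handed in at about 76 s of the 208 s allowed. The hand-in reported no verdict, so what follows rests on my own measurements.

**What I did:**
- I seated the key in the knob and swung the bar open to about 1.27 rad.
- I laid all four beech blanks in pockets 1 to 4, spots up, with the bar still open.
- I turned the bar back to its stop with the key seated, and returned the key to its stand.
- I did not touch the purple and yellow look-alikes.

**Last checks in the pictures:**
- **Blanks:** before the bar was closed, each was within about 2 mm of its expected pocket centre. The spot spacing was right for a top face 36 mm above the bench, so they lie flat on the pocket floors. I saw them undisturbed afterwards but did not measure them again.
- **Bar:** parallel to the jig within about 0.005 rad, so closed.
- **Key:** its collar is within 1 mm of the stand's centre. The grip stands over the collar, so the key is upright.
- **Spool, can and brush:** they look unmoved. I did not measure them again.

**What went wrong or disagreed:**
- On the first insertion the tip caught on the recess edge with about 40 N, and the key slid about 9 mm up in the grip. It then went fully down, and the first swing was done with it seated.
- One blank was knocked about 50 mm aside on the platter before I picked it up. I found it again in a fresh view.
- Positions from the different cameras disagreed by 2 to 5 mm at worst. For the fits I relied on relative measurements and the felt forces.

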